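# Set the stop pin and hold the printing block in the register corner

## Robot

A 6-joint arm with a two-finger parallel gripper is mounted at the origin on the work surface. World frame = base frame: x ahead of the robot, y to its left, z up, the work surface at z = 0. Lengths are in mm, angles in degrees, forces in N, time in s.
With the tool pointing down it reaches from about 300 to 850 mm from the base axis. Payload 4.2 kg.
Tool frame: the origin (TCP) lies at the very end of the fingers, on their centre line; the grasp point (between the pads) lies 19 mm behind it; z points along the fingers, y is the direction in which the jaws open and shut (so a half turn about z gives the same grasp; the last joint's range is limited). The gripper opens to 91 mm and grips with 3 to 60 N. Pads are 32 mm wide; open, the fingers measure 118 mm over their backs; the gripper's body (76 mm by 178 mm) begins 60 mm behind the grasp point.
Start: joints at [66.864, 18.312, 89.639, -0, 72.044, -1.146], TCP at [215.31, 533.183, 213.976] pointing down, gripper open.
Joint ranges: [-177.97, 177.97], [-48.28, 115.42], [12.27, 149.76], [-77.06, 257.06], [2.81, 150.46], [-146.56, 146.56]. Speed limits (degrees/s): [147.25, 147.25, 180, 180, 180, 180].

## Interface

Orientations are given as [roll, pitch, yaw] about the fixed x, y, z axes, in that order (R = Rz(yaw) Ry(pitch) Rx(roll)).
In Python, from workcell import env gives the robot as it stands. The module is installed in compiled form; this text tells all that it offers.
- The arm moves only by the tool arm_command, never from a script. Its argument "targets" is a list of rows, each a list of 5 numbers: the closure, from 0 (fully open) to 1 (shut), then the shift along the tool's x, y, z each as a share of 50 cm, from -1 to 1, then the turn about the tool's z as a share of pi/4 rad, from -1 to 1. A call has 1 to 8 rows; each row is the pose to reach, as a shift and turn from the pose measured when the call began, along the tool's axes at that moment; what a row does not reach only later rows make up. A row lasts 1/12 s, in which the tool goes at most 41.7 mm and 7.16 degrees, less where a joint would pass 70% of its speed; a pose out of reach is approached as far as the arm can. A call with a number of a shift or a turn outside -1 to 1 is refused whole. A call with a gripper value outside its range is refused whole. The fingers move at their own pace and stop on an object; "squeeze" is the grip in N (left out, the last holds). Time passes only in rows, so rows that repeat a pose let the fingers close. It gives the time, the measured TCP pose, the force and the opening at its end, in the units of the state.
- env.state(): the state, without advancing time (a new reading comes with each control period).
- env.grab_frame(name): name is "scene" or "top" or "wrist"; returns the picture (420x560x3 uint8, red, green, blue); there is no depth.
- env.camera_params(name): a dict with "camera_matrix" (3x3 intrinsics, pixels), "R" (3x3) and "t" (3): a world point X has camera coordinates R X + t; the wrist camera has in their place "hand_eye" (4x4, takes a point from camera to tool coordinates, whose origin is the TCP and whose axes are the flange's). Camera axes: x right, y down, z forward; pixel columns grow to the right and rows downward; lengths in mm; the calibration is good to about 2 mm. A picture is of the moment at which its call begins: read the wrist's pose just before it. camera_params takes no time and is no camera call.
- env.job_done(): hands the job in, once; it reports no verdict.
The state is a dict: "time_s": time; "qpos": joint angles; "qvel": joint speeds; "effort": joint torques, N m; "ee_pos": TCP position; "ee_rot": TCP orientation; "force": force on the tool from outside, world axes, zero at the start; "torque": the same for the moment, N m; "gripper_width": finger opening in mm.
Only numpy, scipy, OpenCV 4.12 (cv2) and the standard library are available. Lean on these libraries where they do the work, as an engineer would, in place of code of your own. Each camera call takes 0.05 s, during which the arm holds its last target.

## Task

Get the printing bed ready for the next impression: first drop the red-capped stop pin end-down into the empty hole of the bed and let go of it. Then take the printing block by its handle, set it face down flat on the bed and press it firmly into the corner, long side flush against the red fence and short end against the pin on the side where the paper lies, and finish while still gripping it and pressing it against both stops. Leave the black-capped pin in its rack, and do not disturb the inkstone, the paperweight or the paste jar.

Things in the scene. Friction and masses are not known exactly. Their poses are not given: they have to be found in the camera images.
- bed: plywood printing bed, a fixed board 280 x 200 x 32 mm (its x, y, z) lying on the table; origin at the centre of its underside. On its top a sheet of paper, look only. Its red fence runs along its x near its +y edge.
- bed_hole0 (a point): centre of the mouth of the pin hole, in the bed's top face (32 mm above the table), at (70, 20, 32) mm in the bed's frame; axes as the bed's, z up. The hole is 13.5 mm wide and 28 mm deep, with a 1.5 mm chamfer.
- corner_top (a point): the corner that the block is pressed into, on the bed's top face at (64, 50, 32) mm in the bed's frame, axes as the bed's: the fence's face is its plane y = 0 (block on the -y side); the -x side of a centred pin touches its plane x = 0 (the pin can stand a little off centre; block on the -x side). The 90 x 60 mm block is home with its centre at about (-45, -30, 0) mm from here.
- fence: the red fence, a bar fixed on the bed: 240 mm long (bed x -130 to 110 mm), 20 mm wide (bed y 50 to 70 mm), rising 18 mm above the bed's top; its frame is that of the bed.
- rack: wooden pin rack, a fixed block 50 x 130 x 36 mm (its x, y, z), origin at the centre of its underside; two holes in its top, 13.5 mm wide and 28 mm deep, at y = -35 and +35 mm, each holding a pin upright. Either pin may be in either hole; rack and block may be on either side of the bed.
- red_pin: the stop pin: brass rod, 12 mm diameter, 78 mm long, about 60 g, red cap over its top 22 mm, chamfered foot; origin at the centre of its foot end, z along it to the capped end. At the start it stands in the rack, its upper 50 mm showing (foot 8 mm, top 86 mm above the table). In the bed's hole its upper 50 mm stand above the bed.
- black_pin: a like pin with a black cap, standing in the rack's other hole; to be left there.
- block: hand printing block: base 90 x 60 x 25 mm (its x, y, z; dark printing face below), and on it, centred, a wooden handle ridge 60 mm long (x), 22 mm wide (y), 35 mm high, from 25 to 60 mm above the origin, which is the centre of the underside. About 0.25 kg. It stands face down on the table; either end may face the pin. Pressed down on the bed it drags with friction (coefficient near 1), which can feel like a stop.
- inkstone: bystander: black inkstone 120 x 75 x 25 mm, origin at the centre of its underside.
- paperweight: bystander: brass bar 160 x 26 x 18 mm, origin at the centre of its underside.
- paste_jar: bystander: round blue ceramic jar of seal paste, 66 mm wide, 38 mm high, origin at the centre of its underside.
There are look-alikes about, which are no part of the job. Leave any green or yellow look-alike of the block alone.

How it is judged:
By the outcome, as a careful person would: the job done as asked, in the order asked, and still so for the second after the job is handed in, while the arm keeps its last pose, push and grip.
It also fails if it takes over 72 s, if anything falls off the work surface, if the arm or the gripper's body presses on something with over 40 N, if the wrist force passes 120 N, or if a joint passes its speed limit or range.

## Working session

There is one attempt and no reset: what is moved stays moved. The work goes in short steps, Python scripts to look and compute and a tool call to move; the robot and the scene stay as the last step left them, time stands still between calls to the robot, and variables do not carry over. Pictures are saved under pics/ and viewed, and the job is handed in when it is done.

Besides the shell and the picture viewer there is one more tool, called after "Request:" by a JSON object that holds its "method" and its "body", one argument or row to a line. arm_command: Moves the arm, as the interface text tells. Shift numbers are shares of 50 cm and turn numbers shares of pi/4 rad, none past 1 either way. Its arguments: {"type":"object","properties":{"targets":{"type":"array"},"squeeze":{"type":"number"}},"required":["targets"]}

```bash
mkdir -p pics; python3 - <<'E'
from workcell import env
import cv2,json
s=env.state(); print(s)
for n in("scene","top","wrist"):
    im=env.grab_frame(n); cv2.imwrite(f"pics/{n}0.png",im[:,:,::-1])
    p=env.camera_params(n); print(n,{k:__import__('numpy').round(v,4).tolist() for k,v in p.items()})
E
```

```text
{'time_s': 0.0, 'qpos': array([ 6.68641807e+01,  1.83521904e+01,  8.97064327e+01, -4.83121187e-04,
        7.20451287e+01, -1.14434321e+00]), 'qvel': array([ 0.0002299 , -0.1339483 ,  0.03009221,  0.01861931, -0.00366379,
        0.12456129]), 'effort': array([ 7.38797098e-04, -4.12459910e+01, -2.31981021e+01,  7.25237536e-02,
        4.57353937e-02, -1.47010137e-04]), 'ee_pos': array([215.10481748, 532.69561973, 213.11461082]), 'ee_rot': array([-1.79896260e+02, -1.61281855e-03,  1.58008672e+02]), 'force': array([-0.10696999, -0.45786284,  0.21043924]), 'torque': array([-0.01798465, -0.04864527, -0.02834152]), 'gripper_width': 91.35176985476502}
scene {'camera_matrix': [[396.1986, 0.0, 279.9866], [0.0, 396.1986, 211.3104], [0.0, 0.0, 1.0]], 'R': [[0.1017, 0.9947, 0.0165], [0.6022, -0.0483, -0.7969], [-0.7919, 0.0909, -0.6039]], 't': [-86.8361, -280.8965, 1549.2658]}
top {'camera_matrix': [[445.365, 0.0, 284.9162], [0.0, 445.365, 209.28], [0.0, 0.0, 1.0]], 'R': [[0.0224, -0.9997, 0.007], [-0.9817, -0.0233, -0.1892], [0.1893, -0.0026, -0.9819]], 't': [27.5819, 542.7748, 1199.2593]}
wrist {'camera_matrix': [[329.0867, 0.0, 286.2623], [0.0, 329.0867, 209.1308], [0.0, 0.0, 1.0]], 'hand_eye': [[0.0007, -0.9584, -0.2854, 80.9866], [1.0, 0.0004, 0.001, -0.0082], [-0.0009, -0.2854, 0.9584, -169.125], [0.0, 0.0, 0.0, 1.0]]}
```

View pics/scene0.png

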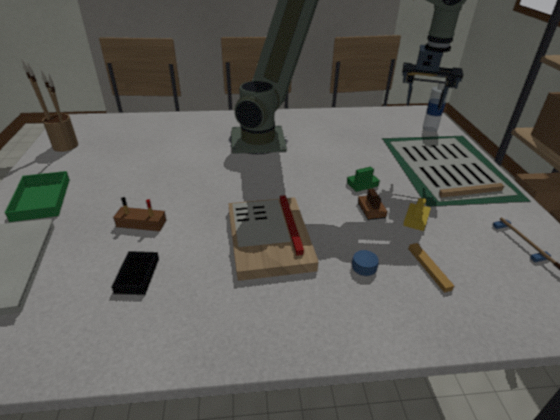

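View pics/top0.png

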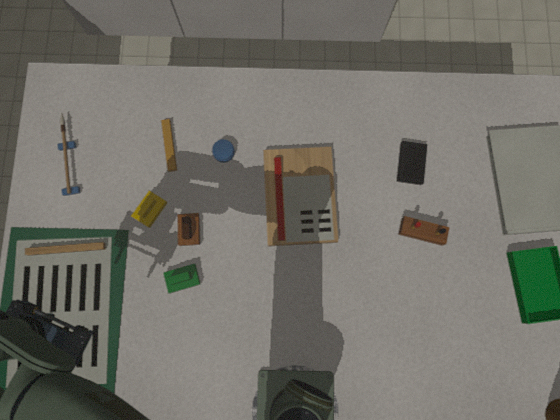

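View pics/wrist0.png

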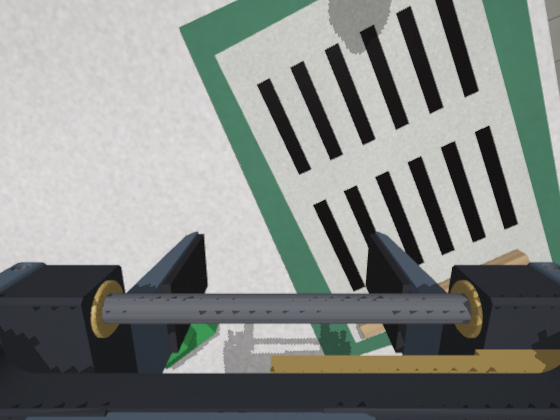

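```bash
python3 - <<'E'
import cv2,numpy as np
a=cv2.imread('pics/top0.png')
c1=cv2.resize(a[130:260,250:350],None,fx=4,fy=4,interpolation=cv2.INTER_CUBIC)
c2=cv2.resize(a[195:260,390:460],None,fx=5.5,fy=5.5,interpolation=cv2.INTER_CUBIC)
c3=cv2.resize(a[200:260,160:220],None,fx=5,fy=5,interpolation=cv2.INTER_CUBIC)
cv2.imwrite('pics/c1.png',c1)
s=cv2.imread('pics/scene0.png')
c4=cv2.resize(s[185:240,105:175],None,fx=5.5,fy=5.5,interpolation=cv2.INTER_CUBIC)
o=np.zeros((600,800,3),np.uint8)
for c,x,y in((c2,0,0),(c3,400,0),(c4[:240],0,360)):
    h,w=c.shape[:2];h=min(h,600-y); o[y:y+h,x:x+w]=c[:h]
cv2.imwrite('pics/c2.png',o)
E
```

```text
(no output)
```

View pics/c1.png

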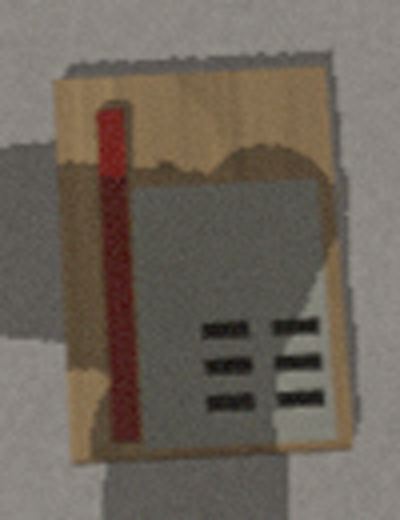

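View pics/c2.png

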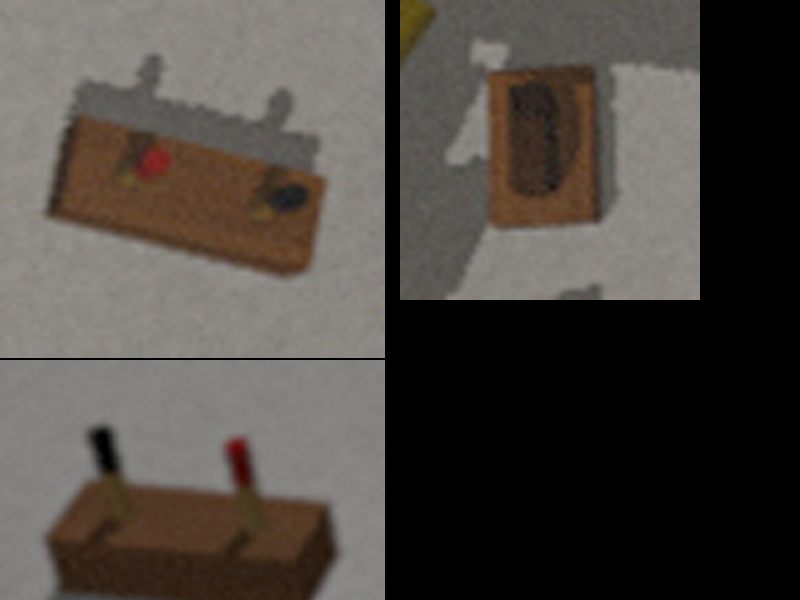

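```bash
cat > h.py <<'E'
from workcell import env
import cv2,numpy as np
from scipy.spatial.transform import Rotation as Ro
def pose():
    s=env.state(); return np.array(s['ee_pos']),Ro.from_euler('xyz',s['ee_rot'],degrees=True).as_matrix(),s
def cam(n,pz=None):
    p=env.camera_params(n);K=np.array(p['camera_matrix'])
    if n!='wrist': 
        R=np.array(p['R']);return K,R,np.array(p['t'])
    H=np.array(p['hand_eye']);t,R=pz[:2]
    Rc=R@H[:3,:3];c=R@H[:3,3]+t
    return K,Rc.T,-Rc.T@c
def ray(c,uv,z):
    K,R,t=c; o=-R.T@t; d=(R.T@np.linalg.inv(K)@np.array([*uv,1.])); return (o+d*(z-o[2])/d[2])
def proj(c,X):
    K,R,t=c; q=K@(R@np.asarray(X,float)+t); return q[:2]/q[2]
def snap(n,name):
    pz=pose(); im=env.grab_frame(n)[:,:,::-1].copy(); cv2.imwrite(f'pics/{name}.png',im)
    np.savez(f'pics/{name}.npz',t=pz[0],R=pz[1]); return cam(n,pz),im
def shift(dX):  # world move -> tool-share
    t,R,s=pose(); return np.round(R.T@np.asarray(dX,float)/500,4)
E
python3 - <<'E'
from h import *
c=cam('top')
P=lambda u,v,z:np.round(ray(c,(u,v),z),1)
print('bed',[P(*q,32)[:2] for q in((263.75,150),(332.5,147),(338,242),(268,245.75))])
f=lambda x,y,s,ox,oy:(ox+x/s,oy+y/s)
print('red',P(*f(155,162,5.5,390,195),86),'black',P(*f(290,197,5.5,390,195),86))
print('rack',[P(*f(*q,5.5,390,195),36)[:2] for q in((78,117),(325,178),(308,268),(48,213))])
print('block',[P(*f(*q,5,160,200),25)[:2] for q in((490,70),(593,68),(602,220),(490,226))] if 0 else [P(160+(q[0]-400)/5,200+q[1]/5,25)[:2] for q in((490,72),(593,68),(600,222),(491,227))])
E
```

```text
bed [array([721.1, 106. ]), array([735.2, -95.4]), array([ 455.5, -111.5]), array([440.4,  85.2])]
red [ 502.  -322.9   86. ] black [ 486.1 -389.    86. ]
rack [array([ 532.8, -299.2]), array([ 504. , -425.6]), array([ 457.2, -414.7]), array([ 482.5, -282.4])]
block [array([525. , 345.3]), array([528.7, 286.6]), array([440.5, 277.4]), array([436.2, 338.7])]
```

Request:
{"method": "arm_command", "body": {
  "targets": [
    [0,-1,-0.515,0,1],
    [0,-1,-0.515,0,1],
    [0,-1,-0.515,0,1],
    [0,-1,-0.515,0,1],
    [0,-1,-0.515,0,1],
    [0,-1,-0.515,0,1],
    [0,-1,-0.515,0,1],
    [0,-1,-0.515,0,1]
  ]
}}

```text
time_s: 0.82
ee_pos: [433.6, 278.8, 213.7]
ee_rot: [-179.9, 0.0, 112.9]
force: [0.5, 0.2, 0.0]
gripper_width: 91.3
```

```bash
python3 - <<'E'
from h import *
t,R,s=pose(); print(s['time_s'],t,s['ee_rot'],s['qpos']); print(shift(np.array([656,21,190])-t))
E
```

```text
0.8167 [433.61567534 278.76123411 213.69819756] [-1.79937574e+02  4.90505676e-02  1.12939992e+02] [ 3.14832457e+01  1.29969393e+01  9.71940869e+01 -4.17828893e-02
  6.98779985e+01  8.55767802e+00]
[-0.6481  0.2087  0.0477]
```

Request:
{"method": "arm_command", "body": {
  "targets": [
    [0,-0.648,0.209,0.048,0.42],
    [0,-0.648,0.209,0.048,0.42],
    [0,-0.648,0.209,0.048,0.42],
    [0,-0.648,0.209,0.048,0.42],
    [0,-0.648,0.209,0.048,0.42],
    [0,-0.648,0.209,0.048,0.42],
    [0,-0.648,0.209,0.048,0.42],
    [0,-0.648,0.209,0.048,0.42]
  ]
}}

```text
time_s: 1.48
ee_pos: [650.5, 26.6, 190.0]
ee_rot: [-179.9, 0.1, 94.0]
force: [0.4, 0.6, -0.1]
gripper_width: 91.0
```

```bash
python3 - <<'E'
from h import *
import time
t,R,s=pose(); print(s['time_s'],t,s['ee_rot'],abs(s['qvel']).max())
c,im=snap('wrist','w1'); print(proj(c,[656,21,32]))
E
```

```text
1.4833 [650.53564021  26.64504346 190.04481463] [-1.79918844e+02  5.81686093e-02  9.40215662e+01] 42.047418615621034
[291.22954603 199.51458592]
```

View pics/w1.png

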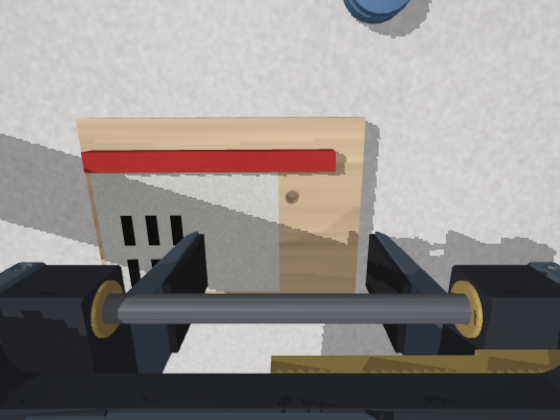

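```bash
python3 - <<'E'
from h import *
c,im=snap('wrist','w2'); t,R,s=pose(); print(s['time_s'],t,s['ee_rot'],abs(s['qvel']).max())
g=cv2.cvtColor(im,cv2.COLOR_BGR2GRAY)
x0,y0=int(proj(c,[656,21,32])[0]),int(proj(c,[656,21,32])[1])
roi=im[y0-14:y0+14,x0-14:x0+14]
cv2.imwrite('pics/hole.png',cv2.resize(roi,None,fx=16,fy=16,interpolation=0))
print(x0,y0); print(g[y0-12:y0+12:1,x0-12:x0+14])
# fence bottom edge (red mask)
hsv=cv2.cvtColor(im,cv2.COLOR_BGR2HSV); m=((hsv[:,:,0]<8)|(hsv[:,:,0]>172))&(hsv[:,:,1]>150)&(hsv[:,:,2]>60)
cols=range(110,330,10)
print([(u,np.where(m[130:200,u])[0].min()+130,np.where(m[130:200,u])[0].max()+130) for u in cols])
E
```

```text
1.5833 [652.59614394  23.44763658 188.60509   ] [-179.95455769    0.19212461   93.73012891] 3.73772535585654
286 192
[[181 181 181 181 181 181 180 181 181 181 181 181 181 181 181 181 181 181
  181 181 181 181 182 181 181 182]
 [179 179 179 179 179 179 179 179 179 179 179 179 180 179 180 180 179 179
  180 179 180 180 180 180 181 181]
 [178 178 179 179 179 178 178 179 178 178 179 178 174 172 173 176 176 179
  179 179 179 179 180 180 180 180]
 [178 178 179 179 179 178 178 178 178 176 168 162 154 148 153 161 166 174
  177 179 179 179 179 179 180 180]
 [177 178 178 178 179 178 178 177 172 160 137 126 127 128 132 136 144 156
  170 177 179 179 179 179 179 180]
 [178 179 178 179 178 179 179 174 151 128 120 125 125 125 125 125 128 139
  155 171 178 180 180 180 180 180]
 [179 179 179 179 180 180 176 160 128 123 124 125 125 125 124 124 124 127
  141 164 174 179 181 180 181 181]
 [179 179 180 179 180 179 167 128 117 124 124 124 125 124 124 125 125 124
  128 147 171 178 181 181 182 182]
 [180 180 180 180 180 176 155 118 105 121 124 124 124 124 124 124 124 123
  116 124 167 179 181 182 182 182]
 [
[... 1748 characters left out ...]
40, np.int64(143), np.int64(164)), (150, np.int64(143), np.int64(164)), (160, np.int64(143), np.int64(164)), (170, np.int64(143), np.int64(164)), (180, np.int64(143), np.int64(164)), (190, np.int64(143), np.int64(164)), (200, np.int64(143), np.int64(164)), (210, np.int64(143), np.int64(164)), (220, np.int64(142), np.int64(164)), (230, np.int64(142), np.int64(163)), (240, np.int64(142), np.int64(163)), (250, np.int64(142), np.int64(163)), (260, np.int64(142), np.int64(163)), (270, np.int64(142), np.int64(163)), (280, np.int64(142), np.int64(163)), (290, np.int64(142), np.int64(163)), (300, np.int64(142), np.int64(163)), (310, np.int64(142), np.int64(163)), (320, np.int64(141), np.int64(163))]
```

View pics/hole.png

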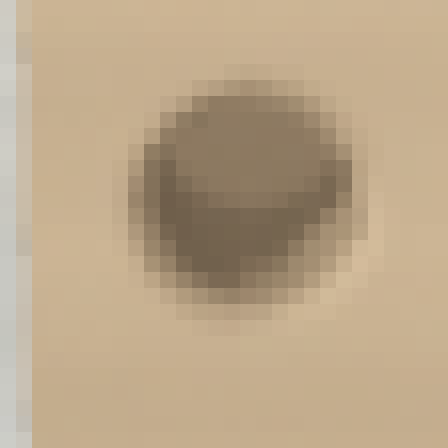

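```bash
python3 - <<'E'
from h import *
d=np.load('pics/w2.npz'); c=cam('wrist',(d['t'],d['R'])); print(d['t'])
print('hole',ray(c,(287.2,189.9),32))
a=ray(c,(110,165.5),50);b=ray(c,(320,163.2),50);print('fence face top edge',a,b,np.degrees(np.arctan2(*(b-a)[1::-1])))
K,R,t=c;print('cam',-R.T@t)
t,R,s=pose(); print(s['time_s'],t)
print(shift(np.array([502,-323,170])-t))
E
```

```text
[655.45427643  20.13497986 188.6655506 ]
hole [656.77189915  23.76168983  32.        ]
fence face top edge [489.18123164  40.53264062  50.        ] [685.28581724  55.75171587  50.        ] 4.437654843248294
cam [649.63169469 102.11915668 357.23212852]
1.5833 [652.59614394  23.44763658 188.60509   ]
[-0.6717 -0.3456  0.0397]
```

```bash
python3 - <<'E'
from h import *
for i in range(3):
    c,im=snap('wrist',f'w3{i}'); d=np.load(f'pics/w3{i}.npz'); print(d['t'],env.state()['time_s'],np.abs(env.state()['qvel']).max())
    g=cv2.cvtColor(im,cv2.COLOR_BGR2GRAY)
    u,v=287,190
    w=cv2.GaussianBlur(g,(0,0),.8)[v-15:v+16,u-13:u+16]; m=(w<165).astype(np.uint8)
    n,l,st,ce=cv2.connectedComponentsWithStats(m); k=1+np.argmax(st[1:,4]); uv=ce[k]+(u-13,v-15)
    print(st[k],uv,ray(c,uv,32))
    hsv=cv2.cvtColor(im,cv2.COLOR_BGR2HSV); m=((hsv[:,:,0]<8)|(hsv[:,:,0]>172))&(hsv[:,:,1]>150)&(hsv[:,:,2]>60)
    e=[(q,np.where(m[130:200,q])[0].max()+130.5) for q in range(110,330,5)]
    p=np.polyfit(*np.array(e).T,1); a,b=[ray(c,(q,np.polyval(p,q)),50) for q in(110,320)]; print(a,b,np.degrees(np.arctan2(*(b-a)[1::-1])))
E
```

```text
[652.59614394  23.44763658 188.60509   ] 1.6333 2.9704496775223848
[  9  12  15  14 173] [289.84393064 193.48554913] [656.26313523  24.02887476  32.        ]
[485.15687182  40.54215075  50.        ] [682.29794172  55.73501662  50.        ] 4.406843724462884
[650.66903535  26.00946038 188.95265299] 1.6833 2.109732104690433
[ 11  14  15  15 176] [291.78409091 196.20454545] [656.22473069  24.1019922   32.        ]
[482.36409625  40.55865883  50.        ] [680.38430461  55.642123    50.        ] 4.3558847821202615
[649.61911788  27.56648153 189.39557059] 1.7333 1.4884170892816138
[ 12  16  15  15 175] [292.62857143 197.94285714] [656.1293619   23.87470818  32.        ]
[480.83889176  40.32803029  50.        ] [679.45839523  55.41386272  50.        ] 4.343471367672986
```

```bash
python3 - <<'E'
from h import *
t,R,s=pose(); print(s['time_s'],t,s['ee_rot'])
print(shift(np.array([502,-323,190])-t))
E
```

```text
1.7333 [649.14893946  28.63068744 189.90140299] [-1.79859782e+02  3.36332998e-02  9.40039913e+01]
[-0.681  -0.3427  0.001 ]
```

Request:
{"method": "arm_command", "body": {
  "targets": [
    [0,-0.68,-0.343,0,0.39],
    [0,-0.68,-0.343,0,0.39],
    [0,-0.68,-0.343,0,0.39],
    [0,-0.68,-0.343,0,0.39],
    [0,-0.68,-0.343,0,0.39],
    [0,-0.68,-0.343,0,0.39],
    [0,-0.68,-0.343,0,0.39],
    [0,-0.68,-0.343,0,0.39]
  ]
}}

```text
time_s: 2.4
ee_pos: [519.2, -278.3, 191.2]
ee_rot: [-179.9, 0.1, 76.6]
force: [0.3, 0.0, -0.0]
gripper_width: 91.5
```

```bash
python3 - <<'E'
from h import *
t,R,s=pose(); print(s['time_s'],t,s['ee_rot'])
print(shift(np.array([502,-323,190])-t))
E
```

```text
2.4 [ 519.16727082 -278.30732132  191.22480028] [-1.79910890e+02  6.32715389e-02  7.65966130e+01]
[-0.0949 -0.0127  0.0026]
```

Request:
{"method": "arm_command", "body": {
  "targets": [
    [0,-0.095,-0.013,0.003,0],
    [0,-0.095,-0.013,0.003,0],
    [0,-0.095,-0.013,0.003,0],
    [0,-0.095,-0.013,0.003,0],
    [0,-0.095,-0.013,0.003,0]
  ]
}}

```text
time_s: 2.82
ee_pos: [502.4, -321.0, 190.0]
ee_rot: [-179.9, 0.0, 76.7]
force: [0.3, 0.5, -0.0]
gripper_width: 91.0
```

```bash
python3 - <<'E'
from h import *
t,R,s=pose(); print(s['time_s'],t,s['ee_rot'],np.abs(s['qvel']).max())
c,im=snap('wrist','w4')
print(proj(c,[502,-323,86]),proj(c,[502,-323,36]))
E
```

```text
2.8167 [ 502.43150242 -320.96369168  190.02844044] [-1.79919999e+02  1.94907960e-02  7.67144068e+01] 0.44534077293502466
[286.36274755 211.26767178] [286.42565092 196.88812279]
```

View pics/w4.png

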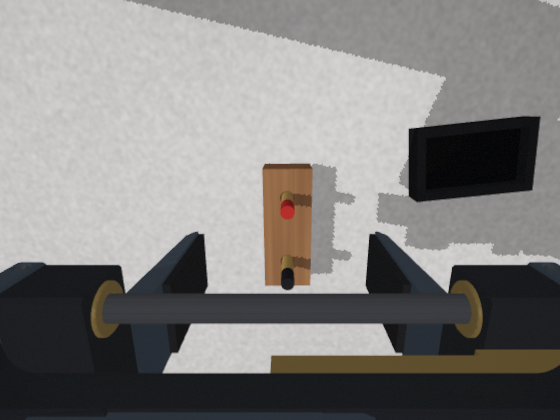

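```bash
python3 - <<'E'
from h import *
im=cv2.imread('pics/w4.png'); cv2.imwrite('pics/pin.png',cv2.resize(im[180:230,262:312],None,fx=12,fy=12,interpolation=0))
E
```

```text
(no output)
```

View pics/pin.png

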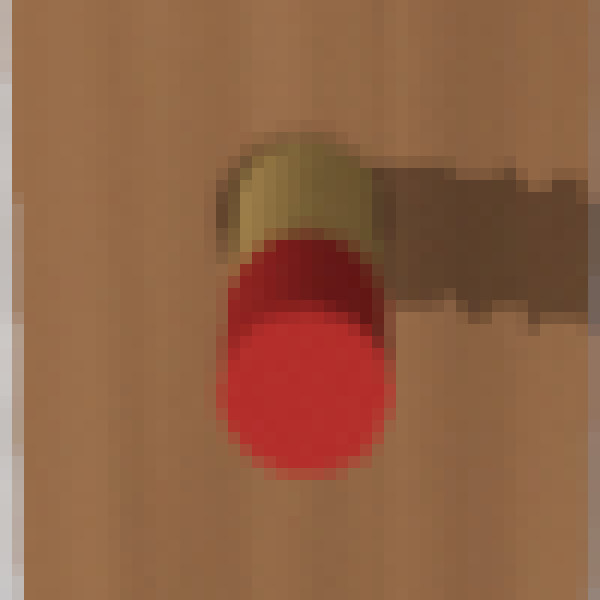

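```bash
python3 - <<'E'
from h import *
d=np.load('pics/w4.npz'); c=cam('wrist',(d['t'],d['R'])); X=ray(c,(287,212),86);print(X)
# base side check: brass left..right at rack top: col (222..385)
print(ray(c,(262-.5+303/12,180-.5+ 200/12),36))
t,R,s=pose(); print(t,shift(np.r_[X[:2],51]-t), shift([0,0,-1]))
E
```

```text
[ 502.38637362 -323.77342696   86.        ]
[ 502.49231376 -322.34132343   36.        ]
[ 502.57494566 -320.95018144  189.9731545 ] [-0.0054  0.0013  0.2779] [0.    0.    0.002]
```

Request:
{"method": "arm_command", "body": {
  "targets": [
    [0,-0.005,0.001,0.08,0],
    [0,-0.005,0.001,0.16,0],
    [0,-0.005,0.001,0.22,0],
    [0,-0.005,0.001,0.26,0],
    [0,-0.005,0.001,0.278,0],
    [0,-0.005,0.001,0.278,0],
    [0,-0.005,0.001,0.278,0]
  ]
}}

```text
time_s: 3.45
ee_pos: [503.3, -323.0, 51.7]
ee_rot: [-180.0, 0.0, 76.8]
force: [0.4, -0.8, 0.5]
gripper_width: 91.3
```

```bash
python3 - <<'E'
from h import *
t,R,s=pose(); print(t,s['force'],shift(np.array([502.4,-323.5,51])-t))
E
```

```text
[ 503.28696282 -322.97122071   51.66420705] [ 0.35646098 -0.8006876   0.46961652] [-0.0014 -0.0015  0.0013]
```

Close with moderate grip.

Request:
{"method": "arm_command", "body": {
  "targets": [
    [1,-0.001,-0.0015,0,0],
    [1,-0.001,-0.0015,0,0],
    [1,-0.001,-0.0015,0,0],
    [1,-0.001,-0.0015,0,0],
    [1,-0.001,-0.0015,0,0],
    [1,-0.001,-0.0015,0,0],
    [1,-0.001,-0.0015,0,0],
    [1,-0.001,-0.0015,0,0]
  ],
  "squeeze": 25
}}

```text
time_s: 4.12
ee_pos: [502.4, -323.3, 51.7]
ee_rot: [-180.0, 0.0, 76.8]
force: [0.1, 0.5, 0.1]
gripper_width: 40.7
```

Request:
{"method": "arm_command", "body": {
  "targets": [
    [1,0,0,0,0],
    [1,0,0,0,0],
    [1,0,0,0,0],
    [1,0,0,0,0],
    [1,0,0,0,0],
    [1,0,0,0,0],
    [1,0,0,0,0]
  ]
}}

```text
time_s: 4.7
ee_pos: [502.4, -323.3, 51.6]
ee_rot: [-180.0, 0.0, 76.8]
force: [0.7, -0.3, -0.6]
gripper_width: 11.1
```

Request:
{"method": "arm_command", "body": {
  "targets": [
    [1,0,0,-0.03,0],
    [1,0,0,-0.08,0],
    [1,0,0,-0.14,0],
    [1,0,0,-0.2,0],
    [1,0,0,-0.25,0],
    [1,0,0,-0.25,0],
    [1,0,0,-0.25,0]
  ]
}}

```text
time_s: 5.28
ee_pos: [503.0, -323.6, 178.0]
ee_rot: [179.9, 0.1, 76.8]
force: [-0.1, 1.3, -1.0]
gripper_width: 11.0
```

```bash
python3 - <<'E'
from h import *
t,R,s=pose(); print(t,s['force'],s['gripper_width'],s['ee_rot'])
c,im=snap('wrist','w5')
print(shift(np.array([656.2,24,170])-t))
E
```

```text
[ 503.03819821 -323.61981951  178.03953766] [-0.06142152  1.33201044 -0.95658576] 11.046607340552645 [1.79860052e+02 1.09305544e-01 7.68188781e+01]
[0.7468 0.1397 0.0155]
```

View pics/w5.png

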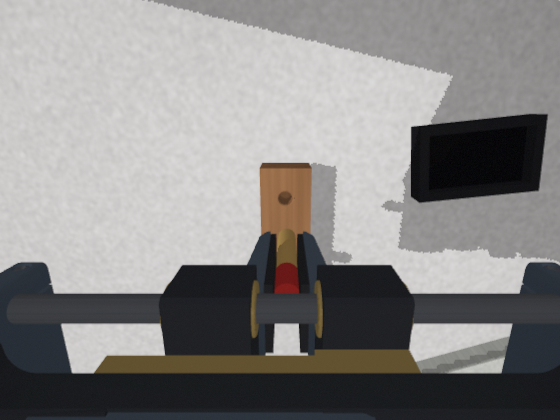

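Request:
{"method": "arm_command", "body": {
  "targets": [
    [1,0.747,0.14,0,-0.39],
    [1,0.747,0.14,0,-0.39],
    [1,0.747,0.14,0,-0.39],
    [1,0.747,0.14,0,-0.39],
    [1,0.747,0.14,0,-0.39],
    [1,0.747,0.14,0,-0.39],
    [1,0.747,0.14,0,-0.39],
    [1,0.747,0.14,0,-0.39]
  ]
}}

```text
time_s: 6.0
ee_pos: [635.9, -16.1, 173.7]
ee_rot: [-179.7, -0.0, 94.4]
force: [0.9, -0.2, -0.3]
gripper_width: 11.4
```

```bash
python3 - <<'E'
from h import *
t,R,s=pose(); print(t,s['force'],s['gripper_width'],s['ee_rot'])
print(shift(np.array([656.2,24,100])-t))
E
```

```text
[635.90468438 -16.08148728 173.69015678] [ 0.88802795 -0.2449017  -0.31064912] 11.396035980805555 [-1.79686999e+02 -7.48205680e-03  9.43721008e+01]
[0.0768 0.0474 0.1471]
```

Request:
{"method": "arm_command", "body": {
  "targets": [
    [1,0.077,0.047,0.06,0],
    [1,0.077,0.047,0.12,0],
    [1,0.077,0.047,0.14,0],
    [1,0.077,0.047,0.14,0],
    [1,0.077,0.047,0.14,0],
    [1,0.077,0.047,0.14,0]
  ]
}}

```text
time_s: 6.5
ee_pos: [656.5, 22.8, 104.8]
ee_rot: [-179.8, 0.0, 94.3]
force: [0.2, -1.2, -1.1]
gripper_width: 11.0
```

```bash
python3 - <<'E'
from h import *
t,R,s=pose(); print(t,s['force'],s['gripper_width'],s['ee_rot'],s['time_s'])
c,im=snap('wrist','w6')
t,R,s=pose();print(t)
foot=t+R@[0,0,43.6]
print(proj(c,[656.2,24,32]),proj(c,foot))
cv2.imwrite('pics/w6c.png',cv2.resize(im[150:270,220:360],None,fx=5,fy=5,interpolation=0))
E
```

```text
[656.49438487  22.76727996 104.75990605] [ 0.18581831 -1.18753618 -1.14504228] 11.033752711848486 [-1.79778533e+02  1.72742022e-02  9.42873838e+01] 6.5
[656.82004327  22.73270375 105.41746155]
[286.14984891 218.89819434] [286.57275341 234.31660881]
```

View pics/w6c.png

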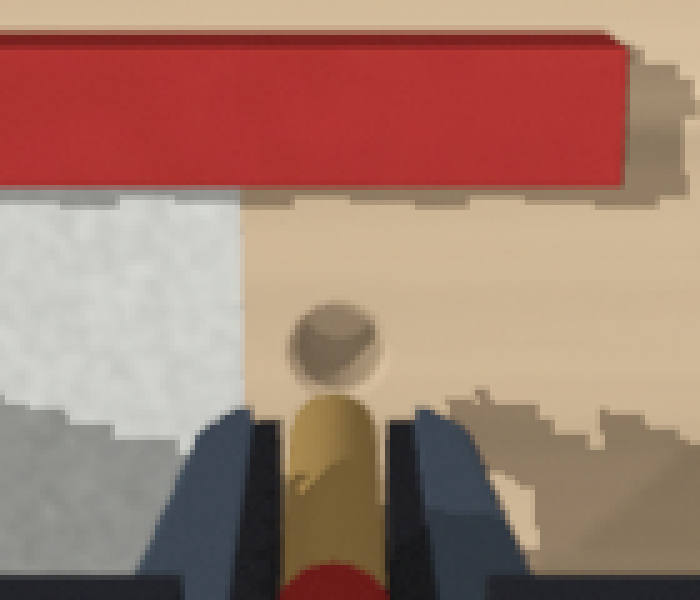

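```bash
python3 - <<'E'
from h import *
d=np.load('pics/w6.npz'); t,R=d['t'],d['R']; c=cam('wrist',(t,R))
for r,h in((4.5,43.6),(5,43.6),(6,42.6),(6,43.6),(6,42.1)): print(r,h,proj(c,t+R@[r,0,h]))
h=ray(c,(286.5,218.5),32); print('hole',h, t)
s=pose();print(s[0],shift(np.r_[h[:2],80]-s[0]))
E
```

```text
4.5 43.6 [286.02705865 227.74731376]
5 43.6 [286.02743683 227.05982552]
6 42.6 [286.02735291 226.17081828]
6 43.6 [286.02819464 225.68224142]
6 42.1 [286.02692934 226.41667589]
hole [656.44555011  24.34397891  32.        ] [656.49438487  22.76727996 104.75990605]
[656.82004327  22.73270375 105.41746155] [ 0.0033 -0.0004  0.0508]
```

```bash
python3 - <<'E'
from h import *
s=pose();print(s[0],shift(np.r_[656.45,25.1,80]-s[0]))
E
```

```text
[656.82004327  22.73270375 105.41746155] [ 0.0048 -0.0003  0.0508]
```

Request:
{"method": "arm_command", "body": {
  "targets": [
    [1,0.005,-0.0004,0.025,0],
    [1,0.005,-0.0004,0.045,0],
    [1,0.005,-0.0004,0.05,0],
    [1,0.005,-0.0004,0.05,0],
    [1,0.005,-0.0004,0.05,0],
    [1,0.005,-0.0004,0.05,0]
  ]
}}

```text
time_s: 7.05
ee_pos: [656.8, 25.0, 81.1]
ee_rot: [-179.9, 0.0, 94.3]
force: [0.4, 0.1, -0.2]
gripper_width: 11.4
```

```bash
python3 - <<'E'
from h import *
t,R,s=pose(); print(t,s['force'],s['gripper_width'],s['ee_rot'],s['time_s'])
c,im=snap('wrist','w7')
cv2.imwrite('pics/w7c.png',cv2.resize(im[150:270,220:360],None,fx=5,fy=5,interpolation=0))
for r,h in((-6,43),(0,43.6),(6,42.6)): print(r,h,proj(c,t+R@[r,0,h]))
print(proj(c,[656.45,24.3,32]))
s=pose();print(s[0],shift(np.r_[656.45,25.1,49]-s[0]))
E
```

```text
[656.75279169  24.98462594  81.07998706] [ 0.4283558   0.13844395 -0.18682325] 11.354683125406934 [-1.79914567e+02  1.99992920e-02  9.42591692e+01] 7.05
-6 43 [286.02159024 242.31665384]
0 43.6 [286.02656553 233.8963912 ]
6 42.6 [286.03026701 226.17132116]
[285.63468659 231.97943031]
[656.75190577  25.07249178  81.0743832 ] [ 0.0001 -0.0005  0.0641]
```

View pics/w7c.png

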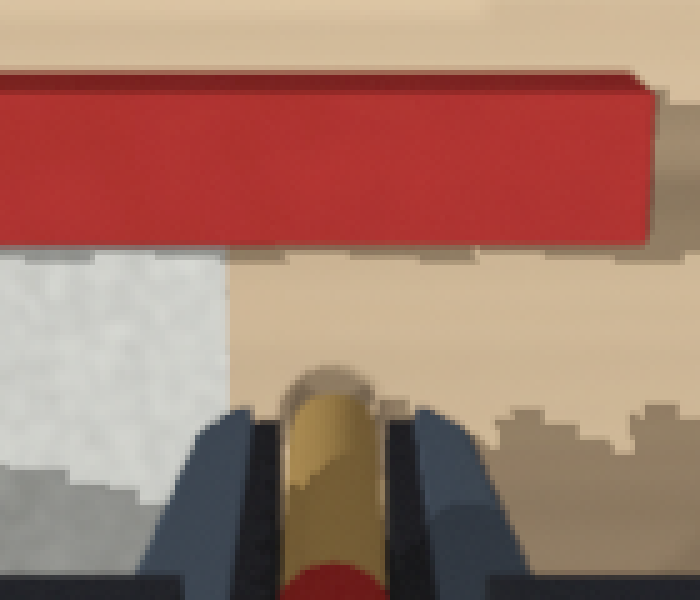

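Request:
{"method": "arm_command", "body": {
  "targets": [
    [1,0.0007,-0.0011,0,0],
    [1,0.0007,-0.0011,0.006,0],
    [1,0.0007,-0.0011,0.012,0],
    [1,0.0007,-0.0011,0.018,0],
    [1,0.0007,-0.0011,0.024,0],
    [1,0.0007,-0.0011,0.03,0],
    [1,0.0007,-0.0011,0.03,0]
  ]
}}

```text
time_s: 7.68
ee_pos: [656.4, 25.0, 65.4]
ee_rot: [-179.9, 0.1, 94.3]
force: [1.6, -2.3, -2.6]
gripper_width: 11.3
```

Request:
{"method": "arm_command", "body": {
  "targets": [
    [1,0,0,0.006,0],
    [1,0,0,0.012,0],
    [1,0,0,0.018,0],
    [1,0,0,0.024,0],
    [1,0,0,0.03,0],
    [1,0,0,0.03,0]
  ]
}}

```text
time_s: 8.18
ee_pos: [656.4, 24.8, 49.7]
ee_rot: [-179.9, 0.1, 94.3]
force: [1.0, -2.6, -2.1]
gripper_width: 10.8
```

Request:
{"method": "arm_command", "body": {
  "targets": [
    [0,0,0,0,0],
    [0,0,0,0,0],
    [0,0,0,0,0],
    [0,0,0,0,0],
    [0,0,0,0,0],
    [0,0,0,0,0],
    [0,0,0,0,0],
    [0,0,0,0,0]
  ]
}}

```text
time_s: 8.85
ee_pos: [656.4, 24.8, 49.8]
ee_rot: [-179.9, 0.1, 94.3]
force: [0.3, 0.3, -0.7]
gripper_width: 61.8
```

Request:
{"method": "arm_command", "body": {
  "targets": [
    [0,0,0,-0.04,0],
    [0,0,0,-0.1,0],
    [0,0,0,-0.16,0],
    [0,0,0,-0.22,0],
    [0,0,0,-0.28,0],
    [0,0,0,-0.28,0],
    [0,0,0,-0.28,0]
  ]
}}

```text
time_s: 9.43
ee_pos: [657.6, 25.1, 192.1]
ee_rot: [179.8, 0.1, 94.3]
force: [-1.3, 0.1, -0.8]
gripper_width: 91.0
```

```bash
python3 - <<'E'
from h import *
t,R,s=pose(); print(t,s['force'],s['gripper_width'],s['ee_rot'],s['time_s'])
c,im=snap('wrist','w8')
cv2.imwrite('pics/w8c.png',cv2.resize(im[100:240,180:380],None,fx=4,fy=4,interpolation=0))
E
```

```text
[657.61109389  25.05112916 192.14494908] [-1.29799287  0.13397484 -0.80798205] 91.00320549960946 [1.79801541e+02 8.36900936e-02 9.42770297e+01] 9.4333
```

View pics/w8c.png

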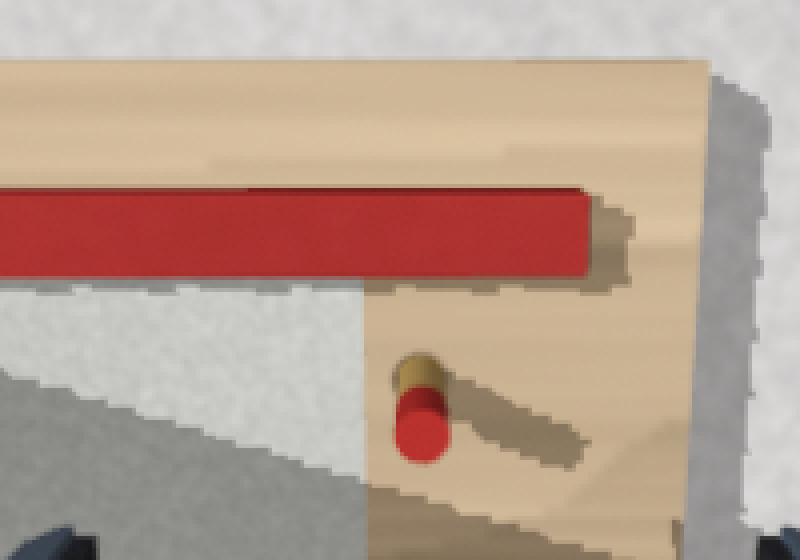

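```bash
python3 - <<'E'
from h import *
d=np.load('pics/w8.npz'); c=cam('wrist',(d['t'],d['R'])); print('pin top',ray(c,(285.25,208),82), 'base', )
c=cam('top')
for n,u,v,z in(('yel',150,208,30),('yel corner',167,197,25),('yel c2',152,227,25),('green',182,277,30),('green corner',199,265,25)): print(n,ray(c,(u,v),z))
t,R,s=pose();print(t,shift(np.array([470,312,190])-t))
E
```

```text
pin top [657.34750217  23.95961573  82.        ] base
yel [540.75589982 425.07498669  30.        ]
yel corner [575.08717589 380.33088711  25.        ]
yel c2 [486.89641925 416.55146868  25.        ]
green [348.22615415 321.04422745  30.        ]
green corner [382.66318077 276.85900724  25.        ]
[656.47004075  25.02490196 190.05481639] [ 6.002e-01 -3.291e-01 -4.000e-04]
```

Request:
{"method": "arm_command", "body": {
  "targets": [
    [0,0.58,-0.312,0,-1],
    [0,0.58,-0.312,0,-1],
    [0,0.58,-0.312,0,-1],
    [0,0.58,-0.312,0,-1],
    [0,0.58,-0.312,0,-1],
    [0,0.58,-0.312,0,-1],
    [0,0.58,-0.312,0,-1],
    [0,0.58,-0.312,0,-1]
  ]
}}

```text
time_s: 10.15
ee_pos: [476.6, 303.7, 187.8]
ee_rot: [-179.7, -0.1, 139.4]
force: [0.5, 0.6, 0.1]
gripper_width: 90.8
```

```bash
python3 - <<'E'
from h import *
t,R,s=pose();print(t,s['ee_rot'],s['qpos'],shift(np.array([482,312,190])-t))
E
```

```text
[476.63271233 303.70812166 187.84938365] [-1.79713687e+02 -6.64229198e-02  1.39373536e+02] [ 3.13542590e+01  1.85929656e+01  9.31232500e+01 -2.72880798e-02
  6.85766039e+01 -1.80094112e+01] [ 0.0027  0.0196 -0.0044]
```

Partly close to ~60 mm opening meanwhile.

Request:
{"method": "arm_command", "body": {
  "targets": [
    [0.35,0.003,0.02,-0.004,-1],
    [0.35,0.003,0.02,-0.004,-1],
    [0.35,0.003,0.02,-0.004,-1],
    [0.35,0.003,0.02,-0.004,-1],
    [0.35,0.003,0.02,-0.004,-1],
    [0.35,0.003,0.02,-0.004,-1],
    [0.35,0.003,0.02,-0.004,-1],
    [0.35,0.003,0.02,-0.004,-1]
  ]
}}

```text
time_s: 10.82
ee_pos: [481.1, 311.7, 187.8]
ee_rot: [-179.7, -0.5, -175.6]
force: [-0.7, 0.1, -0.5]
gripper_width: 59.6
```

```bash
python3 - <<'E'
from h import *
t,R,s=pose(); print(t,s['gripper_width'],s['ee_rot'],s['time_s'],np.abs(s['qvel']).max())
c,im=snap('wrist','w9')
cv2.imwrite('pics/w9c.png',cv2.resize(im[110:260,200:380],None,fx=4,fy=4,interpolation=0))
E
```

```text
[481.06270332 311.72484963 187.78393821] 59.55592218412442 [-179.74051085   -0.45269463 -175.59970802] 10.8167 3.359982412287732
```

View pics/w9.png

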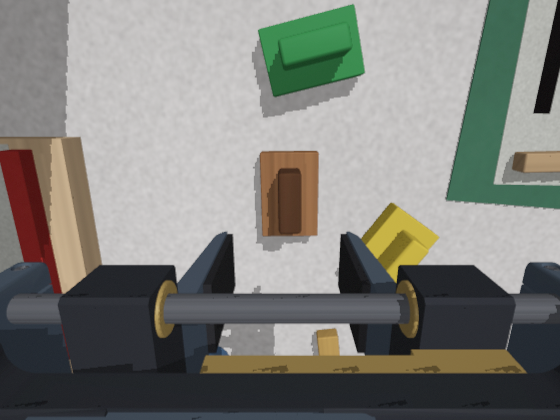

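View pics/w9c.png

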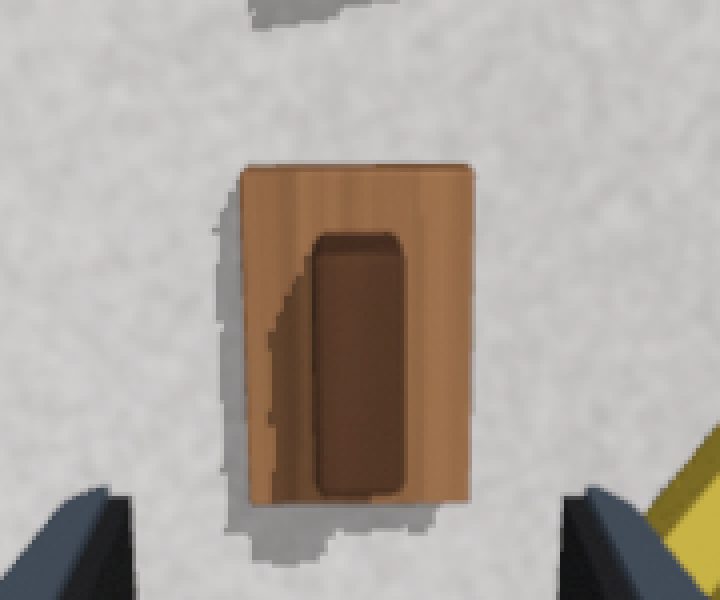

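```bash
python3 - <<'E'
from h import *
d=np.load('pics/w9.npz'); c=cam('wrist',(d['t'],d['R']))
f=lambda q,z:ray(c,(200-.5+q[0]/4,110-.5+q[1]/4),z)[:2]
for n,z,Q in(('base',25,((242,168),(474,168),(470,503),(250,503))),('handle',60,((313,250),(406,250),(404,495),(318,495)))):
    P=[f(q,z) for q in Q]; cen=np.mean(P,0); l=(P[0]+P[1]-P[2]-P[3]); print(n,np.round(P,1).tolist(),cen,np.degrees(np.arctan2(l[1],l[0])),np.linalg.norm(P[0]-P[1]),np.linalg.norm(P[1]-P[2]))
t,R,s=pose();print(t,s['ee_rot'])
E
```

```text
base [[439.9, 281.7], [435.4, 339.6], [524.3, 347.8], [529.0, 288.8]] [482.12774203 314.49910234] -175.0788767225669 58.069797323317076 89.33368262907231
handle [[453.1, 301.5], [451.4, 322.6], [510.6, 327.5], [512.2, 306.8]] [481.83438291 314.59337047] -175.0576889205277 21.191709951756454 59.37746225785613
[481.18647225 311.79410614 188.03879576] [-179.75310762   -0.42757279 -175.68679163]
```

```bash
python3 - <<'E'
from h import *
t,R,s=pose();print(shift(np.array([482,314.5,60])-t),shift(np.array([482,314.5,31])-t))
E
```

```text
[-0.0039  0.0064  0.256 ] [-0.0044  0.0066  0.314 ]
```

Request:
{"method": "arm_command", "body": {
  "targets": [
    [0.35,-0.002,0.006,0.08,-0.014],
    [0.35,-0.002,0.006,0.16,-0.014],
    [0.35,-0.003,0.006,0.22,-0.014],
    [0.35,-0.004,0.006,0.26,-0.014],
    [0.35,-0.004,0.006,0.295,-0.014],
    [0.35,-0.004,0.006,0.313,-0.014],
    [0.35,-0.004,0.006,0.313,-0.014],
    [0.35,-0.004,0.006,0.313,-0.014]
  ]
}}

```text
time_s: 11.53
ee_pos: [481.8, 314.1, 31.4]
ee_rot: [-179.7, -0.5, -175.1]
force: [0.2, -0.5, -0.7]
gripper_width: 59.3
```

Request:
{"method": "arm_command", "body": {
  "targets": [
    [1,0,0,0,0],
    [1,0,0,0,0],
    [1,0,0,0,0],
    [1,0,0,0,0],
    [1,0,0,0,0],
    [1,0,0,0,0],
    [1,0,0,0,0],
    [1,0,0,0,0]
  ],
  "squeeze": 50
}}

```text
time_s: 12.2
ee_pos: [481.9, 314.1, 31.7]
ee_rot: [-179.7, -0.4, -175.1]
force: [0.8, -0.6, 2.3]
gripper_width: 21.5
```

Request:
{"method": "arm_command", "body": {
  "targets": [
    [1,0,0,-0.03,0],
    [1,0,0,-0.08,0],
    [1,0,0,-0.14,0],
    [1,0,0,-0.19,0],
    [1,0,0,-0.19,0],
    [1,0,0,-0.19,0]
  ]
}}

```text
time_s: 12.7
ee_pos: [482.8, 314.8, 127.1]
ee_rot: [-179.8, -0.4, -175.1]
force: [0.0, -0.3, -4.1]
gripper_width: 21.4
```

```bash
python3 - <<'E'
from h import *
t,R,s=pose();print(t,s['force'],s['gripper_width'],s['ee_rot'],shift(np.array([596.4,9.7,125])-t))
E
```

```text
[482.84263125 314.82052784 127.0660518 ] [ 0.01887702 -0.29317249 -4.0990495 ] 21.370064181504258 [-179.79185036   -0.36221989 -175.08585879] [-0.174  -0.6274  0.0053]
```

Request:
{"method": "arm_command", "body": {
  "targets": [
    [1,-0.174,-0.627,0,0.012],
    [1,-0.174,-0.627,0,0.012],
    [1,-0.174,-0.627,0,0.012],
    [1,-0.174,-0.627,0,0.012],
    [1,-0.174,-0.627,0,0.012],
    [1,-0.174,-0.627,0,0.012],
    [1,-0.174,-0.627,0,0.012],
    [1,-0.174,-0.627,0,0.012]
  ]
}}

```text
time_s: 13.37
ee_pos: [595.3, 6.9, 124.7]
ee_rot: [-179.8, -0.6, -175.7]
force: [1.2, -0.3, -3.2]
gripper_width: 21.5
```

Request:
{"method": "arm_command", "body": {
  "targets": [
    [1,0,0,0,0],
    [1,0,0,0,0]
  ]
}}

```text
time_s: 13.53
ee_pos: [593.8, 4.9, 121.3]
ee_rot: [-179.8, -1.0, -175.9]
force: [-0.6, 0.9, -4.3]
gripper_width: 21.8
```

```bash
python3 - <<'E'
from h import *
t,R,s=pose();print(t,s['time_s'],s['force'],s['gripper_width'],s['ee_rot'],shift(np.array([596.4,9.7,125])-t))
snap('wrist','w10')
for n in ('top','scene'): snap(n,n+'1')
E
```

```text
[593.75779908   4.89201457 121.34777145] 13.5333 [-0.61538768  0.91294721 -4.29801971] 21.82548009526506 [-179.80278327   -0.99837705 -175.90755856] [-0.0058  0.0092 -0.0074]
```

View pics/w10.png

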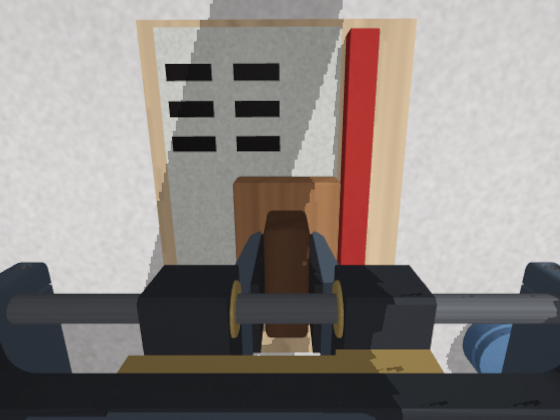

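View pics/scene1.png

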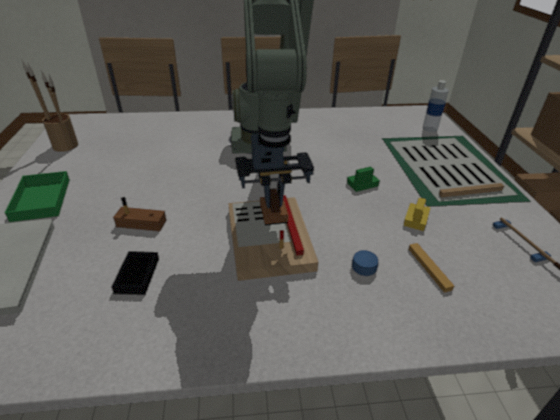

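```bash
python3 - <<'E'
from h import *
t,R,s=pose();print(t,s['time_s'],s['ee_rot'],shift(np.array([596,9.7,72])-t))
E
```

```text
[593.98030461   7.98212349 123.05001317] 13.6833 [-179.82395382   -0.84183122 -175.64741559] [-0.0058  0.0034  0.102 ]
```

Request:
{"method": "arm_command", "body": {
  "targets": [
    [1,-0.006,0.003,0.03,0],
    [1,-0.006,0.003,0.06,0],
    [1,-0.006,0.003,0.085,0],
    [1,-0.006,0.003,0.1,0],
    [1,-0.006,0.003,0.102,0],
    [1,-0.006,0.003,0.102,0],
    [1,-0.006,0.003,0.102,0]
  ]
}}

```text
time_s: 14.27
ee_pos: [596.6, 10.1, 72.8]
ee_rot: [-179.8, -0.8, -175.6]
force: [0.7, -0.7, -3.7]
gripper_width: 21.9
```

```bash
python3 - <<'E'
from h import *
t,R,s=pose();print(t,s['time_s'],s['force'],s['ee_rot'],shift(np.array([596,9.7,62])-t))
c,im=snap('wrist','w11')
cv2.imwrite('pics/w11c.png',cv2.resize(im[50:270,150:420],None,fx=2.9,fy=2.7,interpolation=0))
E
```

```text
[596.61531015  10.07789785  72.7526642 ] 14.2667 [ 0.65815512 -0.73086909 -3.6501197 ] [-179.8198889    -0.75992319 -175.60085788] [ 0.001  -0.0006  0.0215]
```

View pics/w11.png

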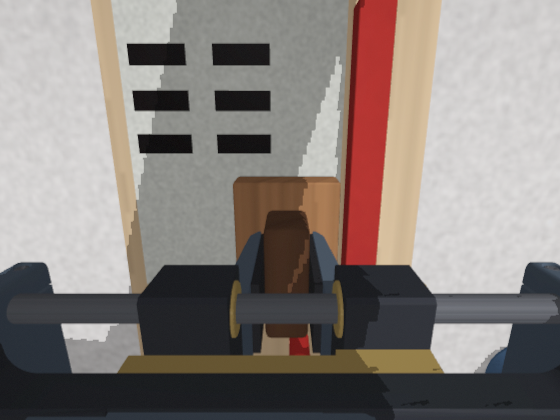

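Request:
{"method": "arm_command", "body": {
  "targets": [
    [1,0,0,0.008,0],
    [1,0,0,0.014,0],
    [1,0,0,0.017,0],
    [1,0,0,0.019,0],
    [1,0,0,0.02,0],
    [1,0,0,0.02,0]
  ]
}}

```text
time_s: 14.82
ee_pos: [596.5, 9.8, 63.8]
ee_rot: [-179.8, -0.7, -175.6]
force: [-2.7, 0.2, 4.8]
gripper_width: 22.1
```

Request:
{"method": "arm_command", "body": {
  "targets": [
    [1,0,0.004,0,0],
    [1,0,0.008,0,0],
    [1,0,0.012,0,0],
    [1,0,0.016,0,0],
    [1,0,0.016,0,0]
  ]
}}

```text
time_s: 15.23
ee_pos: [596.3, 18.0, 63.8]
ee_rot: [-179.8, -0.7, -175.6]
force: [-0.1, -2.0, -0.1]
gripper_width: 21.5
```

```bash
python3 - <<'E'
from h import *
t,R,s=pose();print(t,s['force'],s['ee_rot'])
a=np.radians(4.4);B=np.array([[np.cos(a),np.sin(a)],[-np.sin(a),np.cos(a)]])
print('centre rel hole (home -51,0)',B@(t[:2]-[656.45,24.3]),'F bed',B@s['force'][:2])
E
```

```text
[596.32454584  17.95298146  63.82949925] [-0.08797899 -1.95915029 -0.08027797] [-179.80270573   -0.67490732 -175.60418305]
centre rel hole (home -51,0) [-60.43518664  -1.71554589] F bed [-0.23802381 -1.94662653]
```

Creep into the fence.

Request:
{"method": "arm_command", "body": {
  "targets": [
    [1,0,0.002,0,0],
    [1,0,0.004,0,0],
    [1,0,0.006,0,0],
    [1,0,0.008,0,0],
    [1,0,0.008,0,0],
    [1,0,0.008,0,0]
  ]
}}

```text
time_s: 15.73
ee_pos: [596.3, 18.2, 64.0]
ee_rot: [-179.4, -0.7, -175.5]
force: [-0.2, -12.6, -0.1]
gripper_width: 21.6
```

```bash
cat >> h.py <<'E'
a_=np.radians(4.4);B=np.array([[np.cos(a_),np.sin(a_)],[-np.sin(a_),np.cos(a_)]])
def rep():
    t,R,s=pose(); print(s['time_s'],np.round(t,2),'rot',np.round(s['ee_rot'],2),'w',round(s['gripper_width'],2)); print('rel hole',B@(t[:2]-[656.45,24.3]),'F bed',B@s['force'][:2],s['force'][2],'tq',np.round(s['torque'],2))
E
python3 -c "from h import *;rep()"
```

```text
15.7333 [596.32  18.18  64.04] rot [-179.43   -0.67 -175.53] w 21.56
rel hole [-60.42061741  -1.48769901] F bed [ -1.18585837 -12.57450713] -0.09509769571663629 tq [-2.43 -0.1  -0.29]
```

Request:
{"method": "arm_command", "body": {
  "targets": [
    [1,-0.004,0.003,0,0],
    [1,-0.008,0.003,0,0],
    [1,-0.012,0.003,0,0],
    [1,-0.015,0.003,0,0],
    [1,-0.015,0.003,0,0]
  ]
}}

```text
time_s: 16.15
ee_pos: [598.8, 18.2, 64.4]
ee_rot: [-179.3, -1.3, -175.5]
force: [-11.4, -7.0, 11.3]
gripper_width: 21.7
```

```bash
python3 -c "from h import *;rep()"
```

```text
16.15 [598.8   18.23  64.41] rot [-179.27   -1.31 -175.47] w 21.75
rel hole [-57.94719026  -1.62479867] F bed [-11.93843028  -6.06351417] 11.299819912324502 tq [-1.22  2.01  0.01]
```

Request:
{"method": "arm_command", "body": {
  "targets": [
    [1,0,0.002,-0.003,0],
    [1,-0.003,0.002,-0.003,0],
    [1,-0.006,0.002,-0.003,0],
    [1,-0.01,0.002,-0.003,0],
    [1,-0.01,0.002,-0.003,0]
  ]
}}

```text
time_s: 16.57
ee_pos: [601.8, 18.5, 64.8]
ee_rot: [-179.2, -1.6, -175.4]
force: [-4.0, -5.5, -0.1]
gripper_width: 21.7
```

```bash
python3 -c "from h import *;rep()"
```

```text
16.5667 [601.78  18.52  64.83] rot [-179.17   -1.63 -175.44] w 21.67
rel hole [-54.95295291  -1.57073235] F bed [-4.40903292 -5.20109228] -0.14263404961253057 tq [-1.12  0.6  -0.08]
```

Request:
{"method": "arm_command", "body": {
  "targets": [
    [1,-0.003,0.002,-0.001,0],
    [1,-0.006,0.002,-0.001,0],
    [1,-0.009,0.002,-0.001,0],
    [1,-0.012,0.002,-0.001,0],
    [1,-0.012,0.002,-0.001,0]
  ]
}}

```text
time_s: 16.98
ee_pos: [604.4, 18.7, 65.1]
ee_rot: [-179.1, -2.1, -175.4]
force: [-8.6, -5.6, 5.7]
gripper_width: 21.7
```

```bash
python3 -c "from h import *;rep()"
```

```text
16.9833 [604.36  18.68  65.11] rot [-179.07   -2.09 -175.4 ] w 21.72
rel hole [-52.36832241  -1.60737506] F bed [-8.99418036 -4.90082028] 5.725348531988453 tq [-1.03  1.38 -0.01]
```

Request:
{"method": "arm_command", "body": {
  "targets": [
    [0.55,0,0,0,0],
    [0.55,0,0,0,0],
    [0.55,0,0,0,0],
    [0.55,0,0,0,0],
    [0.55,0,0,0,0],
    [0.55,0,0,0,0]
  ]
}}

```text
time_s: 17.48
ee_pos: [604.6, 18.9, 65.1]
ee_rot: [-179.1, -2.1, -175.4]
force: [0.3, 0.2, -0.3]
gripper_width: 41.3
```

```bash
python3 -c "
from h import *
rep(); c,im=snap('wrist','w12')"
```

```text
17.4833 [604.64  18.94  65.1 ] rot [-179.08   -2.07 -175.39] w 41.33
rel hole [-52.06936759  -1.36910038] F bed [0.32082696 0.22123674] -0.27904387806910547 tq [ 0.07 -0.03  0.02]
```

View pics/w12.png

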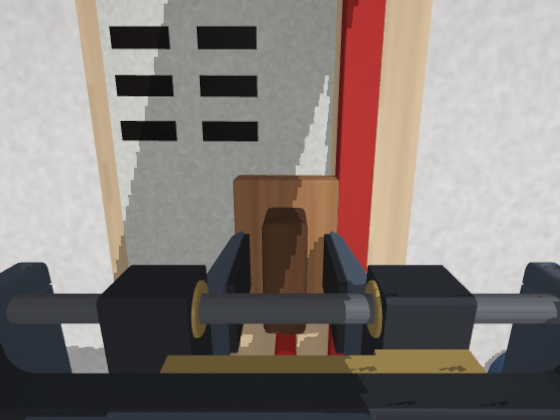

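Request:
{"method": "arm_command", "body": {
  "targets": [
    [0.55,0,0,0.006,0],
    [0.55,0,0,0.006,0],
    [1,0,0,0.006,0],
    [1,0,0,0.006,0],
    [1,0,0,0.006,0],
    [1,0,0,0.006,0],
    [1,0,0,0.006,0],
    [1,0,0,0.006,0]
  ],
  "squeeze": 58
}}

```text
time_s: 18.2
ee_pos: [604.6, 18.5, 62.3]
ee_rot: [-179.0, -2.1, -175.4]
force: [-0.5, -1.6, 1.3]
gripper_width: 21.9
```

```bash
python3 -c "
from h import *
rep()"
```

```text
18.2 [604.61  18.51  62.26] rot [-179.05   -2.05 -175.38] w 21.86
rel hole [-52.13448198  -1.79333437] F bed [-0.58623223 -1.51072721] 1.2936213087388466 tq [-0.24  0.    0.01]
```

Request:
{"method": "arm_command", "body": {
  "targets": [
    [1,-0.002,0.003,-0.001,0],
    [1,-0.004,0.003,-0.001,0],
    [1,-0.006,0.003,-0.001,0],
    [1,-0.008,0.003,-0.001,0],
    [1,-0.01,0.003,-0.001,0],
    [1,-0.01,0.003,-0.001,0]
  ]
}}

```text
time_s: 18.7
ee_pos: [605.1, 18.6, 62.6]
ee_rot: [-178.9, -2.6, -175.3]
force: [-10.0, -6.7, 7.5]
gripper_width: 22.4
```

```bash
python3 -c "
from h import *
rep()"
```

```text
18.7 [605.05  18.63  62.59] rot [-178.91   -2.65 -175.34] w 22.4
rel hole [-51.6818371   -1.71186463] F bed [-10.45622078  -5.8965794 ] 7.490790661882323 tq [-0.97  1.68  0.11]
```

Request:
{"method": "arm_command", "body": {
  "targets": [
    [1,-0.002,0.003,-0.003,0],
    [1,-0.004,0.003,-0.004,0],
    [1,-0.008,0.003,-0.005,0],
    [1,-0.012,0.003,-0.005,0],
    [1,-0.012,0.003,-0.005,0]
  ]
}}

```text
time_s: 19.12
ee_pos: [608.1, 19.0, 63.6]
ee_rot: [-178.8, -3.1, -175.3]
force: [-4.0, -6.5, -1.6]
gripper_width: 21.5
```

```bash
python3 -c "
from h import *
rep()"
```

```text
19.1167 [608.06  18.96  63.59] rot [-178.77   -3.09 -175.34] w 21.46
rel hole [-48.65803845  -1.60968439] F bed [-4.53134547 -6.18518553] -1.6021212431962475 tq [-1.17  0.76 -0.15]
```

Request:
{"method": "arm_command", "body": {
  "targets": [
    [1,-0.004,0.003,0,0],
    [1,-0.008,0.003,0,0],
    [1,-0.012,0.003,0,0],
    [1,-0.014,0.003,0,0],
    [1,-0.014,0.003,0,0]
  ]
}}

```text
time_s: 19.53
ee_pos: [608.6, 19.0, 63.6]
ee_rot: [-178.6, -3.9, -175.3]
force: [-14.1, -6.9, 11.5]
gripper_width: 21.7
```

```bash
python3 -c "
from h import *
rep()
for n in('scene','wrist'):
    c,im=snap(n,n+'20')
    if n=='scene':
        cv2.imwrite('pics/s20c.png',cv2.resize(im[170:280,215:325],None,fx=5,fy=5,interpolation=cv2.INTER_CUBIC))"
```

```text
19.5333 [608.55  18.99  63.6 ] rot [-178.62   -3.93 -175.32] w 21.74
rel hole [-48.16312802  -1.6207512 ] F bed [-14.56010076  -5.80478961] 11.534717112387405 tq [-1.2   2.47 -0.03]
```

View pics/s20c.png

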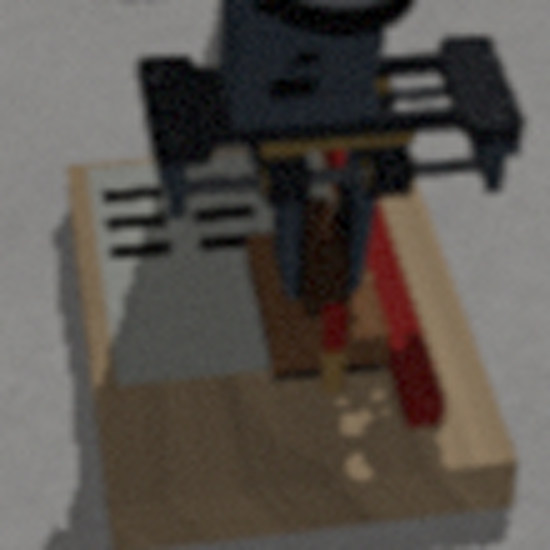

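View pics/wrist20.png

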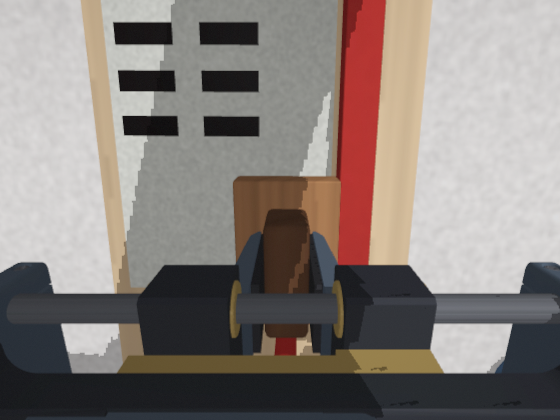

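Request:
{"method": "arm_command", "body": {
  "targets": [
    [0.5,0,0,0,0],
    [0.5,0,0,0,0],
    [0.5,0,0,0,0],
    [0.5,0,0,0,0],
    [0.5,0,0,0,0],
    [0.5,0,0,0,0]
  ]
}}

```text
time_s: 20.13
ee_pos: [608.9, 19.2, 63.5]
ee_rot: [-178.6, -3.9, -175.3]
force: [0.3, -0.2, -0.4]
gripper_width: 45.7
```

```bash
python3 -c "
from h import *
rep(); print(shift([-15,0,110]),shift([0,0,30]))"
```

```text
20.1333 [608.89  19.24  63.45] rot [-178.63   -3.89 -175.31] w 45.68
rel hole [-47.80418804  -1.40136363] F bed [ 0.28651151 -0.265892  ] -0.4180229094877361 tq [ 0.02  0.02 -0.03]
[ 0.0448 -0.0027 -0.2175] [ 0.0041 -0.0014 -0.0598]
```

Request:
{"method": "arm_command", "body": {
  "targets": [
    [0.4,0.002,-0.001,-0.03,0],
    [0.4,0.006,-0.002,-0.09,0],
    [0.4,0.01,-0.003,-0.15,0],
    [0.4,0.014,-0.005,-0.21,0],
    [0.4,0.017,-0.006,-0.25,0],
    [0.4,0.017,-0.006,-0.25,0],
    [0.4,0.017,-0.006,-0.25,0]
  ]
}}

```text
time_s: 20.72
ee_pos: [609.6, 19.4, 189.9]
ee_rot: [-178.6, -3.7, -175.3]
force: [0.7, 0.4, -1.0]
gripper_width: 54.5
```

```bash
python3 -c "
from h import *
rep()
c,im=snap('wrist','w21')
cv2.imwrite('pics/w21c.png',cv2.resize(im[140:270,210:370],None,fx=5,fy=4.6,interpolation=0))"
```

```text
20.7167 [609.59  19.41 189.86] rot [-178.63   -3.73 -175.3 ] w 54.51
rel hole [-47.09348417  -1.28393502] F bed [0.75712171 0.31280577] -0.9601464664420638 tq [0.09 0.03 0.06]
```

View pics/w21.png

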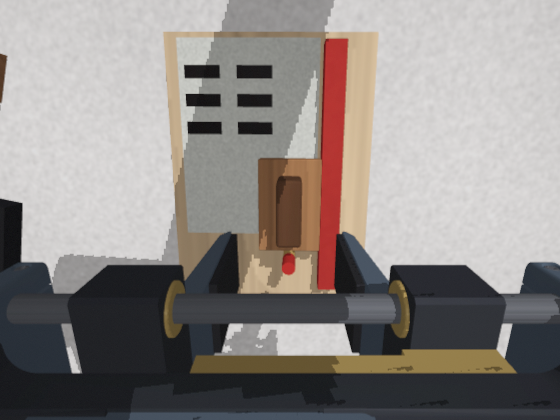

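```bash
python3 -c "
from h import *
im=cv2.imread('pics/w21.png')
cv2.imwrite('pics/w21c.png',cv2.resize(im[150:280,240:340],None,fx=6,fy=4.6,interpolation=0))
cv2.imwrite('pics/w21d.png',cv2.resize(im[235:285,250:330],None,fx=10,fy=10,interpolation=0))"
```

```text
(no output)
```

View pics/w21c.png

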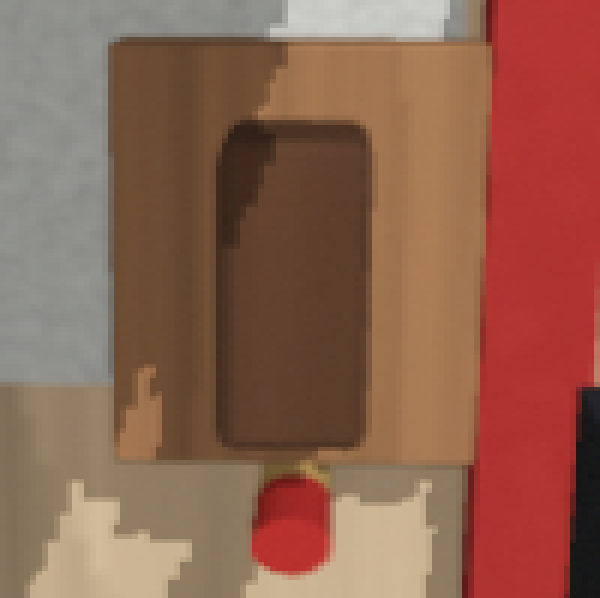

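View pics/w21d.png

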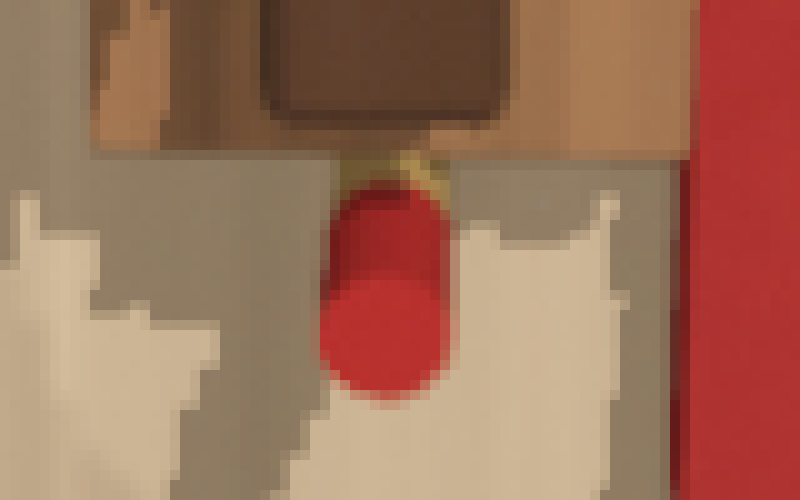

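```bash
python3 -c "
from h import *
d=np.load('pics/w21.npz'); c=cam('wrist',(d['t'],d['R']))
H=np.array([656.45,24.3])
b=lambda u,v,z: np.round(B@(ray(c,(u,v),z)[:2]-H),2)
f=lambda x,y:(240-.5+x/6,150-.5+y/4.6)
for n,z,q in(('TL',57,(109,41)),('TR',57,(491,43)),('BR',57,(474,464)),('BL',57,(115,460)),('hTL',92,(220,135)),('hTR',92,(371,135)),('hBR',92,(366,448)),('hBL',92,(216,448)),('fence',50,(491,60)),('fenceb',50,(468,590))): print(n,b(*f(*q),z))
print('pin',b(288.2,268,82),'front edge mid',b(288,250,57))
"
```

```text
TL [-94.45 -30.98]
TR [-94.59  27.86]
BR [-5.45 27.85]
BL [ -5.42 -31.06]
hTL [-80.32 -11.97]
hTR [-80.54   8.91]
hBR [-21.1    9.24]
hBL [-20.76 -12.52]
fence [-90.62  28.54]
fenceb [26.75 28.28]
pin [ 2.96 -1.42] front edge mid [-5.36 -2.12]
```

```bash
python3 -c "
from h import *
d=np.load('pics/w21.npz'); c=cam('wrist',(d['t'],d['R']))
H=np.array([656.45,24.3])
b=lambda u,v,z: np.round(B@(ray(c,(u,v),z)[:2]-H),2)
print('rim -x side',b(288.3,252.5,60),'rim +x top edge', b(288.2,274.7,82),'top -x edge',b(288.2,261.3,82))
rep(); print(-c[1].T@c[2])
"
```

```text
rim -x side [-3.88 -1.76] rim +x top edge [ 9.56 -1.36] top -x edge [-3.57 -1.48]
20.7667 [608.65  19.36 188.31] rot [-178.64   -3.92 -175.31] w 54.95
rel hole [-48.04042101  -1.26132794] F bed [-0.9156222   0.08076743] -1.4281785536009894 tq [ 0.04 -0.05 -0.  ]
[539.77256575  17.72161205 363.84456713]
```

```bash
python3 -c "
from h import *
p=np.r_[np.array([656.45,24.3])+B.T@[-50.5,-1.6],62]; t,R,s=pose(); print(p,shift(p-t))
"
```

```text
[606.22158646  18.83040468  62.        ] [-0.0124  0.0053  0.2523]
```

Request:
{"method": "arm_command", "body": {
  "targets": [
    [0.4,-0.004,0.002,0.07,0],
    [0.4,-0.008,0.003,0.14,0],
    [0.4,-0.01,0.004,0.2,0],
    [0.4,-0.012,0.005,0.235,0],
    [0.4,-0.0124,0.005,0.248,0],
    [0.4,-0.0124,0.005,0.252,0],
    [0.4,-0.0124,0.005,0.252,0],
    [0.4,-0.0124,0.005,0.252,0]
  ]
}}

```text
time_s: 21.43
ee_pos: [607.3, 18.7, 63.0]
ee_rot: [-178.6, -3.8, -175.3]
force: [-0.2, -0.3, -0.2]
gripper_width: 55.1
```

Request:
{"method": "arm_command", "body": {
  "targets": [
    [1,0,0,0,0],
    [1,0,0,0,0],
    [1,0,0,0,0],
    [1,0,0,0,0],
    [1,0,0,0,0],
    [1,0,0,0,0],
    [1,0,0,0,0],
    [1,0,0,0,0]
  ]
}}

```text
time_s: 22.1
ee_pos: [607.5, 18.7, 63.5]
ee_rot: [-178.6, -3.7, -175.3]
force: [-0.2, 0.0, 4.2]
gripper_width: 21.9
```

```bash
python3 -c "
from h import *
rep()
"
```

```text
22.1 [607.51  18.67  63.52] rot [-178.63   -3.75 -175.32] w 21.92
rel hole [-49.22590448  -1.85954161] F bed [-0.2078671  0.0167107] 4.190664549830223 tq [ 0.19  0.08 -0.08]
```

```bash
python3 -c "
from h import *
for v in ([3,2,1.5],[7,4,1.5],[7,4,2.5],[7,4,0]): print(v,shift(np.r_[B.T@v[:2],v[2]]))
"
```

```text
[3, 2, 1.5] [-0.0058  0.0039 -0.0035]
[7, 4, 1.5] [-0.0138  0.0078 -0.0041]
[7, 4, 2.5] [-0.0137  0.0078 -0.0061]
[7, 4, 0] [-0.014   0.0079 -0.0011]
```

Request:
{"method": "arm_command", "body": {
  "targets": [
    [1,0,0.002,-0.004,0],
    [1,-0.004,0.004,-0.005,0],
    [1,-0.008,0.005,-0.006,0],
    [1,-0.012,0.006,-0.006,0],
    [1,-0.014,0.006,-0.006,0],
    [1,-0.014,0.006,-0.006,0]
  ]
}}

```text
time_s: 22.6
ee_pos: [608.7, 19.1, 65.1]
ee_rot: [-178.4, -4.6, -175.3]
force: [-9.7, -9.0, 4.0]
gripper_width: 21.8
```

```bash
python3 -c "
from h import *
rep()
"
```

```text
22.6 [608.68  19.06  65.07] rot [-178.35   -4.57 -175.29] w 21.76
rel hole [-48.0293833   -1.56104062] F bed [-10.39098079  -8.18259597] 3.952901312281154 tq [-1.76  1.85 -0.18]
```

Request:
{"method": "arm_command", "body": {
  "targets": [
    [1,-0.006,0.002,-0.004,0],
    [1,-0.01,0.002,-0.006,0],
    [1,-0.014,0.002,-0.006,0],
    [1,-0.018,0.002,-0.006,0],
    [1,-0.02,0.002,-0.006,0],
    [1,-0.02,0.002,-0.006,0]
  ]
}}

```text
time_s: 23.1
ee_pos: [609.9, 19.1, 66.2]
ee_rot: [-178.2, -5.8, -175.3]
force: [-16.2, -6.0, 8.5]
gripper_width: 21.8
```

```bash
python3 -c "
from h import *
rep()
c,im=snap('wrist','w22')
"
```

```text
23.1 [609.93  19.12  66.19] rot [-178.24   -5.79 -175.28] w 21.81
rel hole [-46.77828966  -1.59445113] F bed [-16.59194978  -4.78098819] 8.548843612550813 tq [-1.2   3.14 -0.14]
```

View pics/w22.png

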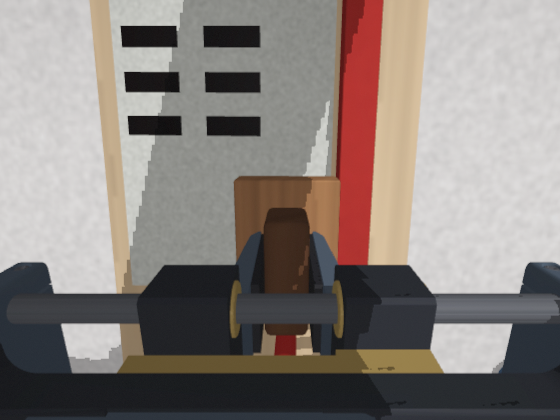

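Request:
{"method": "arm_command", "body": {
  "targets": [
    [0.6,0,0,0,0],
    [0.6,0,0,0,0],
    [0.6,0,0,0,0],
    [0.6,0,0,0,0],
    [0.6,0,0,0,0]
  ]
}}

```text
time_s: 23.57
ee_pos: [610.8, 19.5, 66.3]
ee_rot: [-178.3, -5.7, -175.3]
force: [0.3, -0.5, 0.8]
gripper_width: 36.6
```

```bash
python3 -c "
from h import *
rep(); print(shift(np.r_[B.T@[-3,0],-3]))
"
```

```text
23.5667 [610.77  19.5   66.33] rot [-178.25   -5.69 -175.26] w 36.59
rel hole [-45.9121563   -1.28262173] F bed [ 0.24936359 -0.52269468] 0.8327800667821719 tq [ 0.02 -0.04 -0.  ]
[0.0054 0.0002 0.0066]
```

Request:
{"method": "arm_command", "body": {
  "targets": [
    [0.6,0.0054,0,0.0066,0],
    [0.6,0.0054,0,0.0066,0],
    [1,0.0054,0,0.0066,0],
    [1,0.0054,0,0.0066,0],
    [1,0.0054,0,0.0066,0],
    [1,0.0054,0,0.0066,0],
    [1,0.0054,0,0.0066,0]
  ]
}}

```text
time_s: 24.15
ee_pos: [608.1, 18.8, 63.6]
ee_rot: [-178.2, -5.6, -175.3]
force: [0.0, -1.7, 2.5]
gripper_width: 21.9
```

```bash
python3 -c "
from h import *
rep()
for v in ([-8,-2,-3],[-8,-2,-5]): print(v,shift(np.r_[B.T@v[:2],v[2]]))
"
```

```text
24.15 [608.07  18.79  63.62] rot [-178.22   -5.65 -175.28] w 21.93
rel hole [-48.66262036  -1.78540818] F bed [-0.09006686 -1.69784913] 2.4557403780587537 tq [-0.19 -0.06 -0.06]
[-8, -2, -3] [ 0.0154 -0.0037  0.0077]
[-8, -2, -5] [ 0.015  -0.0035  0.0116]
```

Drag back with downward load to remove the accumulated tilt.

Request:
{"method": "arm_command", "body": {
  "targets": [
    [1,0,0,0.006,0],
    [1,0.004,-0.001,0.008,0],
    [1,0.008,-0.002,0.01,0],
    [1,0.012,-0.003,0.011,0],
    [1,0.016,-0.004,0.012,0]
  ]
}}

```text
time_s: 24.57
ee_pos: [607.4, 18.2, 63.8]
ee_rot: [-178.4, -4.5, -175.4]
force: [10.4, 4.5, 18.2]
gripper_width: 21.9
```

```bash
python3 -c "
from h import *
rep()
"
```

```text
24.5667 [607.4   18.19  63.83] rot [-178.41   -4.52 -175.39] w 21.85
rel hole [-49.37633764  -2.3288631 ] F bed [10.75939705  3.70118842] 18.22285675891707 tq [ 1.47 -1.13 -0.36]
```

```bash
python3 -c "
from h import *
for v in ([0,2,2],[3,4,2],[6,5,2],[9,5,2],[10,5,-1],[10,5,-3]): print(v,shift(np.r_[B.T@v[:2],v[2]]))
"
```

```text
[0, 2, 2] [ 0.0003  0.0039 -0.0041]
[3, 4, 2] [-0.0057  0.0079 -0.0047]
[6, 5, 2] [-0.0117  0.0098 -0.0052]
[9, 5, 2] [-0.0177  0.0098 -0.0057]
[10, 5, -1] [-0.0201  0.0099  0.0001]
[10, 5, -3] [-0.0204  0.01    0.0041]
```

Request:
{"method": "arm_command", "body": {
  "targets": [
    [1,0,0.004,-0.004,0],
    [1,-0.006,0.008,-0.005,0],
    [1,-0.012,0.01,-0.005,0],
    [1,-0.018,0.01,-0.006,0],
    [1,-0.02,0.01,-0.006,0],
    [1,-0.02,0.01,-0.003,0],
    [1,-0.02,0.01,0,0],
    [1,-0.02,0.01,0,0]
  ]
}}

```text
time_s: 25.23
ee_pos: [609.3, 19.3, 63.9]
ee_rot: [-178.0, -5.5, -175.4]
force: [-14.6, -12.7, 16.6]
gripper_width: 21.7
```

```bash
python3 -c "
from h import *
rep(); snap('wrist','w23'); rep()
"
```

```text
25.2333 [609.26  19.32  63.89] rot [-178.02   -5.53 -175.41] w 21.72
rel hole [-47.43567308  -1.34141283] F bed [-15.57363439 -11.5391083 ] 16.595019606435816 tq [-2.35  3.   -0.29]
25.2833 [609.24  19.32  63.87] rot [-178.02   -5.53 -175.41] w 21.36
rel hole [-47.45743949  -1.34794313] F bed [-17.63908005 -11.93532706] 16.88558944264041 tq [-2.36  3.   -0.31]
```

```bash
python3 -c "
from h import *
c,im=snap('scene','s23'); cv2.imwrite('pics/s23c.png',cv2.resize(im[220:255,255:305],None,fx=14,fy=14,interpolation=cv2.INTER_CUBIC))
w=cv2.imread('pics/w23.png'); cv2.imwrite('pics/w23c.png',cv2.resize(w[160:360,220:370],None,fx=4,fy=3,interpolation=0))
H=np.array([656.45,24.3,0])
def P(x,y,z): q=H.copy(); q[:2]+=B.T@[x,y]; q[2]=z; return np.round((proj(c,q)-[255,220]+.5)*14)
for n,a in (('pin base',(0,0,32)),('pin base -x',(-6,0,32)),('pin top',(0,0,82)),('front bot L',(-6,-31.5,32)),('front bot R',(-6,28.5,32)),('front top L',(-6,-31.5,57)),('front top R',(-6,28.5,57))): print(n,P(*a))
"
```

```text
pin base [382. 366.]
pin base -x [376. 344.]
pin top [387. 156.]
front bot L [206. 363.]
front bot R [528. 328.]
front top L [206. 259.]
front top R [533. 225.]
```

View pics/s23c.png

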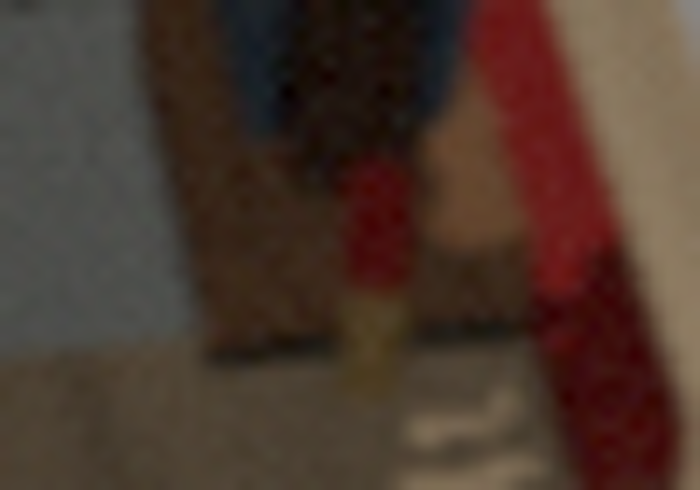

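View pics/w23c.png

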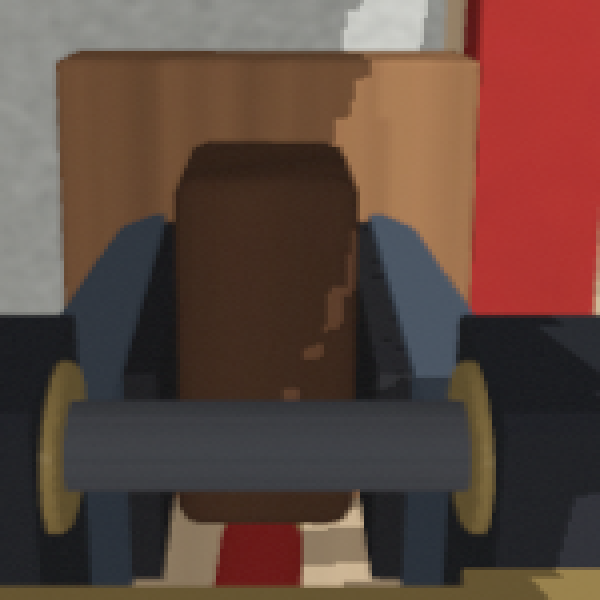

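Request:
{"method": "arm_command", "body": {
  "targets": [
    [0.5,0,0,0,0],
    [0.5,0,0,0,0],
    [0.5,0,0,0,0],
    [0.5,0,0,0,0],
    [0.5,0,0,0,0],
    [0.5,0,0,0,0]
  ]
}}

```text
time_s: 25.83
ee_pos: [609.6, 19.7, 63.6]
ee_rot: [-178.0, -5.5, -175.4]
force: [0.4, 0.2, -1.1]
gripper_width: 45.4
```

```bash
python3 -c "
from h import *
rep(); print(shift([0,0,125]))
"
```

```text
25.8333 [609.55  19.74  63.59] rot [-178.04   -5.52 -175.39] w 45.39
rel hole [-47.10944504  -0.94971014] F bed [0.36385081 0.16507327] -1.1193774466037936 tq [ 0.06 -0.06  0.  ]
[ 0.0241 -0.0085 -0.2487]
```

Request:
{"method": "arm_command", "body": {
  "targets": [
    [0.4,0.003,-0.001,-0.03,0],
    [0.4,0.009,-0.003,-0.09,0],
    [0.4,0.015,-0.005,-0.15,0],
    [0.4,0.02,-0.007,-0.21,0],
    [0.4,0.024,-0.0085,-0.249,0],
    [0.4,0.024,-0.0085,-0.249,0],
    [0.4,0.024,-0.0085,-0.249,0],
    [0.4,0.024,-0.0085,-0.249,0]
  ]
}}

```text
time_s: 26.5
ee_pos: [609.0, 19.9, 187.4]
ee_rot: [-178.1, -5.6, -175.4]
force: [0.0, 0.2, -0.8]
gripper_width: 55.0
```

```bash
python3 -c "
from h import *
rep()
c,im=snap('wrist','w24')
cv2.imwrite('pics/w24c.png',cv2.resize(im[150:280,240:340],None,fx=6,fy=4.6,interpolation=0))
cv2.imwrite('pics/w24d.png',cv2.resize(im[235:285,250:330],None,fx=10,fy=10,interpolation=0))"
```

```text
26.5 [608.96  19.95 187.45] rot [-178.05   -5.64 -175.37] w 54.98
rel hole [-47.68583667  -0.69521341] F bed [0.04715175 0.21138475] -0.7604864181202605 tq [ 0.12 -0.08  0.02]
```

View pics/w24c.png

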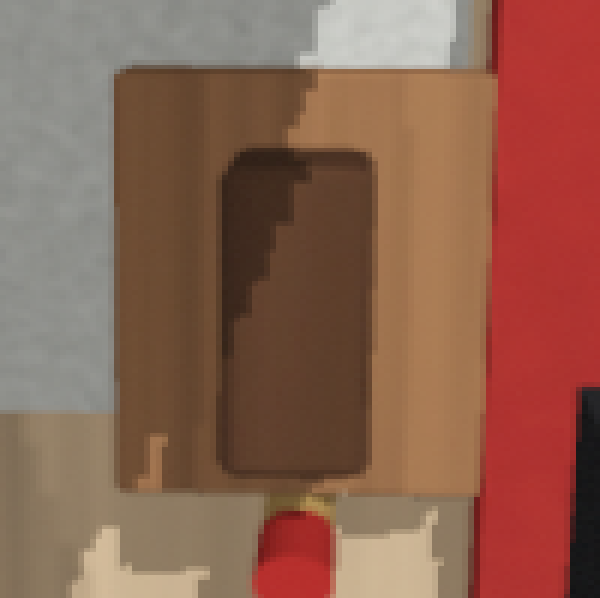

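View pics/w24d.png

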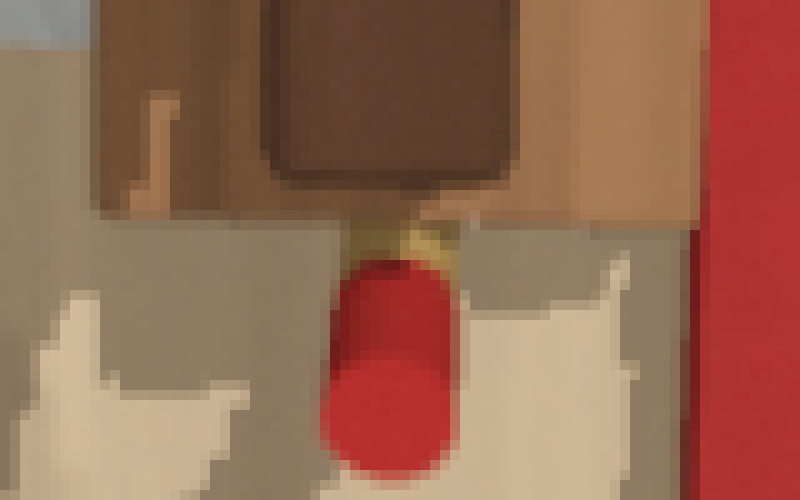

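```bash
python3 -c "
from h import *
d=np.load('pics/w24.npz'); c=cam('wrist',(d['t'],d['R']))
H=np.array([656.45,24.3])
b=lambda u,v,z: np.round(B@(ray(c,(u,v),z)[:2]-H),2)
f=lambda x,y:(240-.5+x/6,150-.5+y/4.6)
g=lambda x,y:(250-.5+x/10,235-.5+y/10)
for n,z,q in(('TL',57,(115,70)),('TR',57,(496,72)),('BR',57,(482,494)),('BL',57,(120,491)),('fence',50,(497,80)),('fenceb',50,(478,500))): print(n,b(*f(*q),z))
print('edge mid',b(*g(395,221),57),'rim',b(*g(395,261),60),'rim if z57',b(*g(395,261),57),'pin top',b(*g(391,417),82),b(*g(391,357),82),b(*g(391,481),82))
"
```

```text
TL [-93.64 -30.77]
TR [-93.83  27.99]
BR [-5.14 28.27]
BL [ -4.66 -30.66]
fence [-91.79  28.72]
fenceb [-1.34 28.18]
edge mid [-4.85 -1.76] rim [-1.84 -1.66] rim if z57 [-0.75 -1.72] pin top [ 5.1  -1.41] [-0.66 -1.46] [11.28 -1.35]
```

```bash
python3 -c "
from h import *
H=np.array([656.45,24.3])
f=lambda x,y:(240-.5+x/6,150-.5+y/4.6)
for n,q in(('w21',(50,383)),('w24',(50,412))):
    d=np.load(f'pics/{n}.npz'); c=cam('wrist',(d['t'],d['R'])); print(n,B@(ray(c,f(*q),32)[:2]-H))
    im=cv2.imread(f'pics/{n}.png').astype(int)
    # bed far edge(-x end) and row profile
    col=im[20:60,240].sum(1); print(col.tolist()); 
d=np.load('pics/w8.npz'); c=cam('wrist',(d['t'],d['R'])); print('w8 paper',B@(ray(c,(180-.5+365/4,100-.5+400/4),32)[:2]-H),B@(ray(c,(180-.5+366/4,100-.5+310/4),32)[:2]-H))
# w8 pin: rim/top/base
for q,z in (((423,434),82),((423,408),82)): print(B@(ray(c,(180-.5+q[0]/4,100-.5+q[1]/4),z)[:2]-H))
for q,z in (((397,434),82),((450,434),82),((400,370),40),((446,370),40)): print(q,B@(ray(c,(180-.5+q[0]/4,100-.5+q[1]/4),z)[:2]-H))
im=cv2.imread('pics/w24.png'); cv2.imwrite('pics/w24e.png',cv2.resize(im[235:265,275:300],None,fx=24,fy=20,interpolation=0))
"
```

```text
w21 [-14.7509844  -45.01607199]
[429, 430, 436, 437, 438, 434, 436, 435, 436, 435, 437, 413, 355, 347, 340, 333, 337, 377, 415, 418, 415, 415, 415, 417, 420, 420, 415, 414, 415, 422, 429, 433, 435, 433, 429, 430, 427, 424, 426, 420]
w24 [-14.59917686 -45.69222407]
[443, 441, 439, 438, 440, 441, 443, 440, 437, 441, 443, 445, 442, 437, 436, 433, 431, 430, 430, 406, 339, 331, 326, 323, 346, 391, 415, 418, 424, 418, 408, 409, 421, 427, 425, 421, 421, 418, 421, 426]
w8 paper [-13.9512764   -6.51717864] [-13.34641053  17.10096644]
[ 1.00052295 -0.9242377 ]
[1.01376567 5.03790355]
(397, 434) [-4.74954505 -0.90923267]
(450, 434) [ 6.9728245  -0.93982266]
(400, 370) [-4.70120032  3.39195455]
(446, 370) [6.8355493  3.36443187]
```

View pics/w24e.png

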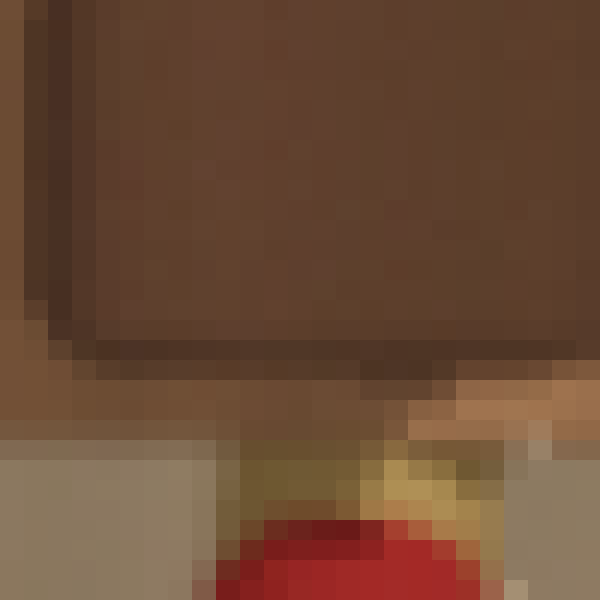

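```bash
python3 -c "
from h import *
p=np.r_[np.array([656.45,24.3])+B.T@[-49.3,-1.5],63]; t,R,s=pose(); print(s['time_s'],p,shift(p-t))
"
```

```text
26.55 [607.41037786  19.02217279  63.        ] [-0.022   0.0069  0.2469]
```

Request:
{"method": "arm_command", "body": {
  "targets": [
    [0.4,-0.007,0.002,0.07,0],
    [0.4,-0.013,0.004,0.14,0],
    [0.4,-0.018,0.006,0.2,0],
    [0.4,-0.021,0.007,0.235,0],
    [0.4,-0.022,0.007,0.244,0],
    [0.4,-0.022,0.007,0.247,0],
    [0.4,-0.022,0.007,0.247,0],
    [0.4,-0.022,0.007,0.247,0]
  ]
}}

```text
time_s: 27.22
ee_pos: [608.5, 19.1, 64.0]
ee_rot: [-178.0, -5.6, -175.4]
force: [0.2, -0.3, -0.5]
gripper_width: 54.8
```

Request:
{"method": "arm_command", "body": {
  "targets": [
    [1,0.001,0,0,0],
    [1,0.001,0,0,0],
    [1,0.001,0,0,0],
    [1,0.001,0,0,0],
    [1,0.001,0,0,0],
    [1,0.001,0,0,0],
    [1,0.001,0,0,0],
    [1,0.001,0,0,0]
  ],
  "squeeze": 58
}}

```text
time_s: 27.88
ee_pos: [608.3, 18.8, 64.7]
ee_rot: [-178.0, -5.5, -175.4]
force: [-0.0, -2.6, 4.6]
gripper_width: 21.7
```

```bash
python3 -c "
from h import *
rep()
for v in ([-3,-1,-4],[-9,-2,-5]): print(v,shift(np.r_[B.T@v[:2],v[2]]))
"
```

```text
27.8833 [608.26  18.78  64.67] rot [-178.02   -5.52 -175.4 ] w 21.69
rel hole [-48.47529422  -1.81125197] F bed [-0.21994389 -2.60800474] 4.562541972064382 tq [-0.05  0.13 -0.17]
[-3, -1, -4] [ 0.0052 -0.0017  0.0086]
[-9, -2, -5] [ 0.017  -0.0035  0.0118]
```

Request:
{"method": "arm_command", "body": {
  "targets": [
    [1,0,0,0.006,0],
    [1,0.005,-0.001,0.009,0],
    [1,0.01,-0.002,0.011,0],
    [1,0.014,-0.004,0.012,0],
    [1,0.018,-0.005,0.013,0]
  ]
}}

```text
time_s: 28.3
ee_pos: [607.5, 17.9, 64.8]
ee_rot: [-178.2, -4.3, -175.5]
force: [11.0, 6.8, 20.6]
gripper_width: 21.9
```

```bash
python3 -c "
from h import *
rep()
for v in ([0,2,2],[3,4,2],[6,5,2],[9,5,2.5],[12,6,2.5],[12,6,1]): print(v,shift(np.r_[B.T@v[:2],v[2]]))
"
```

```text
28.3 [607.48  17.93  64.81] rot [-178.25   -4.27 -175.52] w 21.92
rel hole [-49.31560659  -2.59915162] F bed [11.45250087  5.92769995] 20.62695705477717 tq [ 1.76 -1.2  -0.37]
[0, 2, 2] [ 0.0003  0.0039 -0.0041]
[3, 4, 2] [-0.0057  0.0079 -0.0047]
[6, 5, 2] [-0.0117  0.0098 -0.0052]
[9, 5, 2.5] [-0.0176  0.0098 -0.0066]
[12, 6, 2.5] [-0.0236  0.0118 -0.0071]
[12, 6, 1] [-0.0238  0.0118 -0.0041]
```

Request:
{"method": "arm_command", "body": {
  "targets": [
    [1,0,0.004,-0.005,0],
    [1,-0.006,0.008,-0.006,0],
    [1,-0.012,0.01,-0.006,0],
    [1,-0.018,0.011,-0.007,0],
    [1,-0.022,0.011,-0.007,0],
    [1,-0.022,0.011,-0.006,0],
    [1,-0.022,0.011,-0.004,0],
    [1,-0.022,0.011,-0.004,0]
  ]
}}

```text
time_s: 28.97
ee_pos: [609.5, 19.5, 66.6]
ee_rot: [-177.8, -5.4, -175.5]
force: [-18.1, -12.9, 17.5]
gripper_width: 21.4
```

```bash
python3 -c "
from h import *
rep(); snap('scene','s30'); rep(); snap('wrist','w30'); rep()
"
```

```text
28.9667 [609.53  19.52  66.64] rot [-177.84   -5.41 -175.53] w 21.37
rel hole [-47.14750743  -1.17121669] F bed [-19.03096263 -11.46748711] 17.510666808586357 tq [-2.47  3.36 -0.32]
29.0167 [609.53  19.5   66.61] rot [-177.84   -5.41 -175.53] w 21.59
rel hole [-47.14908757  -1.18650672] F bed [-18.40531337 -12.57147986] 17.62678222961694 tq [-2.49  3.36 -0.36]
29.0667 [609.52  19.51  66.62] rot [-177.84   -5.41 -175.53] w 21.62
rel hole [-47.15629513  -1.17972052] F bed [-19.04344637 -11.48384692] 18.656840018449234 tq [-2.47  3.4  -0.27]
```

```bash
python3 -c "
from h import *
w=cv2.imread('pics/w30.png');v=cv2.imread('pics/w23.png')
o=np.hstack([cv2.resize(x[160:360,220:370],None,fx=2.6,fy=2.9,interpolation=0) for x in(v,w)])
cv2.imwrite('pics/w30c.png',o)
im=cv2.imread('pics/s30.png'); cv2.imwrite('pics/s30c.png',cv2.resize(im[190:255,240:315],None,fx=9,fy=9,interpolation=cv2.INTER_CUBIC))
"
```

```text
(no output)
```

View pics/w30c.png

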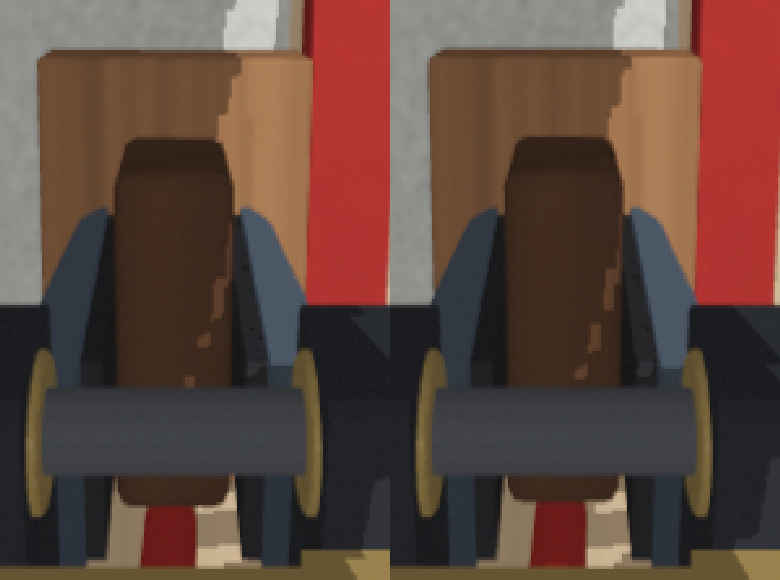

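View pics/s30c.png

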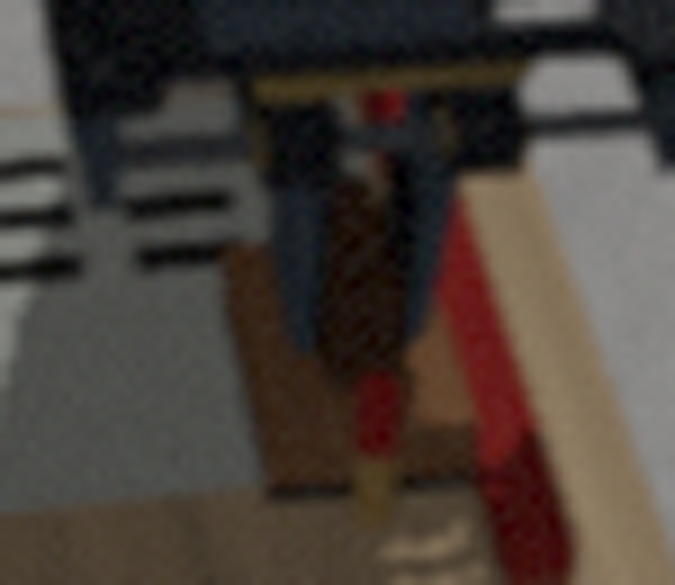

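Request:
{"method": "arm_command", "body": {
  "targets": [
    [1,0.002,-0.002,0.006,0],
    [1,0.006,-0.003,0.012,0],
    [1,0.01,-0.004,0.014,0],
    [1,0.014,-0.005,0.015,0],
    [1,0.018,-0.006,0.016,0]
  ]
}}

```text
time_s: 29.48
ee_pos: [607.4, 17.6, 65.4]
ee_rot: [-178.0, -4.3, -175.6]
force: [9.1, 4.7, 23.8]
gripper_width: 21.7
```

```bash
python3 -c "
from h import *
rep()
"
```

```text
29.4833 [607.39  17.63  65.4 ] rot [-178.02   -4.33 -175.63] w 21.67
rel hole [-49.42579972  -2.88278831] F bed [9.44028043 3.98670417] 23.75927617308653 tq [ 1.59 -0.76 -0.37]
```

Request:
{"method": "arm_command", "body": {
  "targets": [
    [1,0,0.004,-0.002,-0.005],
    [1,-0.006,0.008,-0.003,-0.005],
    [1,-0.012,0.01,-0.003,-0.005],
    [1,-0.018,0.01,-0.003,-0.005],
    [1,-0.02,0.01,0,-0.005],
    [1,-0.02,0.011,0.004,-0.005],
    [1,-0.02,0.011,0.006,-0.005],
    [1,-0.02,0.011,0.006,-0.005]
  ]
}}

```text
time_s: 30.15
ee_pos: [609.4, 19.3, 65.2]
ee_rot: [-177.7, -5.3, -175.4]
force: [-18.4, -12.8, 32.3]
gripper_width: 21.7
```

```bash
python3 -c "
from h import *
rep(); c,im=snap('wrist','w31'); rep(); print(np.degrees(0))
"
```

```text
30.15 [609.42  19.3   65.18] rot [-177.66   -5.27 -175.41] w 21.73
rel hole [-47.27693644  -1.37999945] F bed [-19.31714266 -11.35813086] 32.28776393847929 tq [-2.02  4.09 -0.29]
30.2 [609.4   19.28  65.2 ] rot [-177.66   -5.27 -175.4 ] w 21.76
rel hole [-47.29496749  -1.39111237] F bed [-19.51479946 -11.9875886 ] 32.42696733859979 tq [-2.01  4.06 -0.27]
0.0
```

```bash
python3 -c "
from h import *
c,im=snap('scene','s31'); cv2.imwrite('pics/s31c.png',cv2.resize(im[218:258,250:306],None,fx=14,fy=14,interpolation=cv2.INTER_CUBIC))
H=np.array([656.45,24.3,0])
def P(x,y,z): q=H.copy(); q[:2]+=B.T@[x,y]; q[2]=z; return np.round((proj(c,q)-[250,218]+.5)*14)
for x in(-6,-4): print(x,P(x,-31.5,32),P(x,28.5,32))
c,im=snap('top','t31'); 
"
```

```text
-6 [276. 391.] [598. 356.]
-4 [278. 398.] [600. 363.]
```

View pics/s31c.png

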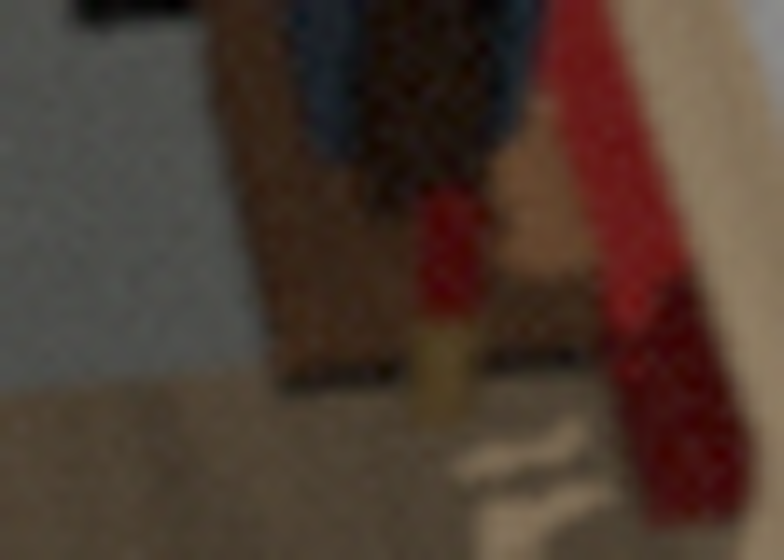

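View pics/w31.png

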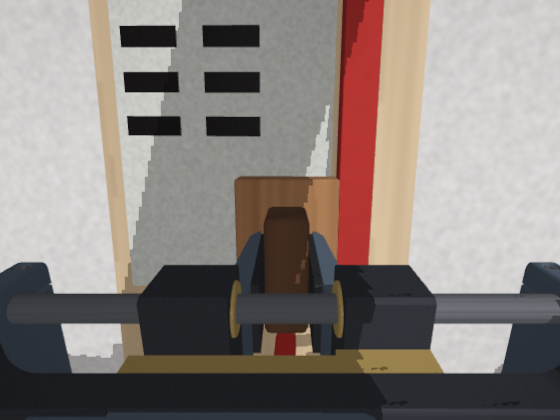

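Request:
{"method": "arm_command", "body": {
  "targets": [
    [1,0.002,-0.002,0.006,0],
    [1,0.006,-0.003,0.01,0],
    [1,0.01,-0.004,0.012,0],
    [1,0.015,-0.006,0.014,0],
    [1,0.019,-0.008,0.015,0]
  ]
}}

```text
time_s: 30.72
ee_pos: [607.5, 17.5, 65.4]
ee_rot: [-178.0, -4.1, -175.6]
force: [9.0, 9.2, 27.9]
gripper_width: 21.4
```

```bash
python3 -c "
from h import *
rep()
"
```

```text
30.7167 [607.53  17.54  65.39] rot [-177.97   -4.08 -175.56] w 21.39
rel hole [-49.29589086  -2.99050141] F bed [9.70783503 8.43089072] 27.897203919689648 tq [ 2.5  -0.56 -0.49]
```

Request:
{"method": "arm_command", "body": {
  "targets": [
    [1,-0.002,0.004,-0.002,-0.004],
    [1,-0.01,0.008,-0.003,-0.004],
    [1,-0.018,0.011,-0.003,-0.004],
    [1,-0.022,0.012,0.004,-0.004],
    [1,-0.022,0.012,0.007,-0.004],
    [1,-0.024,0.012,0.003,-0.004],
    [1,-0.025,0.012,0,-0.004],
    [1,-0.025,0.012,0,-0.004]
  ]
}}

```text
time_s: 31.38
ee_pos: [609.7, 19.4, 65.4]
ee_rot: [-177.6, -5.4, -175.4]
force: [-20.4, -15.4, 23.2]
gripper_width: 21.5
```

```bash
python3 -c "
from h import *
rep(); c,im=snap('wrist','w32'); rep(); snap('scene','s32');rep()
"
```

```text
31.3833 [609.69  19.39  65.36] rot [-177.57   -5.4  -175.39] w 21.52
rel hole [-46.99827735  -1.30332672] F bed [-21.51028436 -13.83914228] 23.210502628707935 tq [-2.27  4.07 -0.32]
31.4333 [609.67  19.4   65.36] rot [-177.57   -5.4  -175.39] w 21.87
rel hole [-47.01892691  -1.2982874 ] F bed [-21.63929032 -12.08530615] 23.779121982825224 tq [-2.23  4.06 -0.34]
31.4833 [609.67  19.41  65.38] rot [-177.57   -5.39 -175.39] w 21.73
rel hole [-47.02146196  -1.28926198] F bed [-20.16648671 -12.44192823] 23.255140662216007 tq [-2.27  4.09 -0.28]
```

```bash
python3 -c "
from h import *
w=cv2.imread('pics/s32.png'); cv2.imwrite('pics/s32c.png',cv2.resize(w[150:290,90:400],None,fx=2.5,fy=2.5,interpolation=cv2.INTER_CUBIC))
"
```

```text
(no output)
```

View pics/s32c.png

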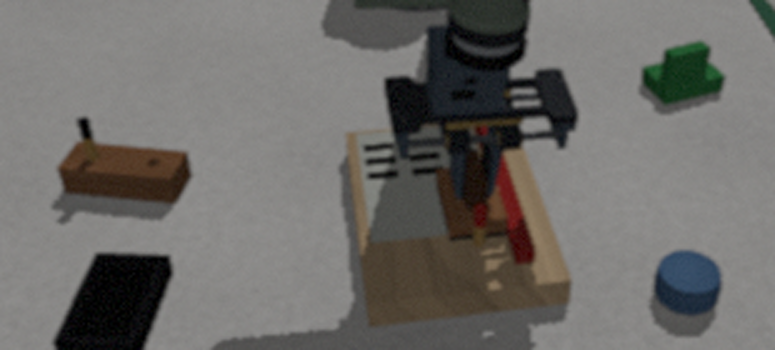

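View pics/w32.png

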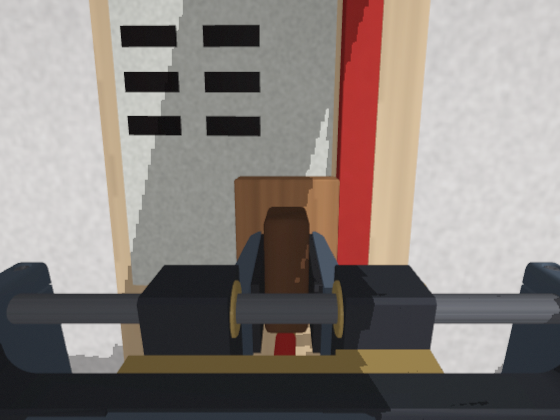

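The block sits in the corner: its right edge runs along the fence at column 338 of the wrist view, and the pin stands against its front end. The black pin, inkstone and jar haven't moved. I'm handing the job in.

```bash
python3 -c "
from h import *
print(env.job_done()); rep()
"
```

```text
the job is handed in; nothing more can be done
None
the job is handed in; nothing more can be done
```

The red-capped pin is in the bed's hole and released. The block is face down in the corner, still gripped and pressed against the fence and the pin. I handed it in at about 31.5 s.

**Last force readings (steady):**
- About 20–21 N towards the pin, 12–14 N towards the fence and 23 N downward.
- In an earlier push the block had apparently ridden about 2 mm up off the bed. It was stopped at nearly the same place with about 19 N, so the pin, not bed friction, was stopping it.

**Last position checks:**
- The tool's tilt had returned to within 0.1° (pitch) and about 0.45° (roll) of where it was when the block lay flat.
- In the camera views the long side runs along the fence and the front end is at the home line.
- The black pin, inkstone and jar looked untouched. I didn't re-measure the paperweight, but the arm never went near it.

**What disagreed or went wrong:**
- **Pin lean:** the pin leans a few degrees away from the block within the hole's play. A camera look with the gripper open, before the final push, suggested a gap of 1.5–3 mm at the block's top edge. I take it that contact is at the lower edge, but I couldn't see that directly.
- **Early pushes:** the first pushes tipped the block nose-down and dragged on the bed. I let go and re-gripped it three times, then dragged it back slightly to cancel the tilt before the final push.
- **Height:** the final tool height read about 0.7 mm above its height at the last grip. This could be arm flex or slip at the pads, or the block standing slightly proud of the bed.

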